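# Gauge the guide rollers and hang up the setting master

### The arm

A 6-joint arm with a two-finger parallel gripper is mounted at the origin on the work surface. World frame = base frame: x ahead of the robot, y to its left, z up, the work surface at z = 0. Lengths are in m, angles in rad, forces in N, time in s.
With the tool pointing down it reaches from about 0.35 to 0.775 m from the base axis. Payload 7.3 kg.
Tool frame: the origin (TCP) lies midway between the tips of the shut fingers; the grasp point (between the pads) lies 19 mm behind it; z points along the fingers, y is the direction in which the jaws open and shut (so a half turn about z gives the same grasp; the last joint's range is limited). The gripper opens to 92 mm and grips with 3 to 60 N. Pads are 19 mm wide; open, the fingers measure 130 mm over their backs; the gripper's body (75 mm by 190 mm) begins 47 mm behind the grasp point.
Start: joints at [0.969, 0.342, 1.524, -0, 1.275, -0.146], TCP at [0.231, 0.471, 0.227] pointing down, gripper open.
Joint ranges: [-2.53, 2.53], [-0.77, 2.02], [0.04, 2.7], [-1, 4.14], [0.28, 2.66], [-3.11, 3.11]. Speed limits (rad/s): [2.57, 2.57, 3.14, 3.14, 3.14, 3.14].

### API

Orientations are given as [roll, pitch, yaw] about the fixed x, y, z axes, in that order (R = Rz(yaw) Ry(pitch) Rx(roll)).
In Python, from cell import robot gives the robot as it stands.
- The arm moves only by the tool step_arm, never from a script. Its argument "moves" is a list that holds one entry, the list of rows, each a list of 4 numbers: the shift along the tool's x, y, z in m, then the turn about the tool's z in rad. In form: [[[dx, dy, dz, roll], ...]]. A call has 1 to 8 rows; each row shifts and turns the commanded pose from where the row before left it, along the tool's axes as they then stand; what a row does not reach is not made up. A row lasts 1/12 s, in which the tool goes at most 41.7 mm and 7.16 degrees, less where a joint would pass 70% of its speed; a pose out of reach is approached as far as the arm can. A call with a gripper value outside its range is refused whole. "hand" is the opening, from 0 (shut) to 1 (fully open), set as the call begins (left out, the last holds). The fingers move at their own pace and stop on an object; "force" is the grip in N (left out, the last holds). Time passes only in rows, so rows that do not move let the fingers close. It gives the time, the measured TCP pose, the force and the opening at its end, in the units of the state.
- robot.observe(): the state, without advancing time (a new reading comes with each control period).
- robot.read_camera(name): name is "side" or "top" or "wrist"; returns a dict with "frame" (420x560x3 uint8, red, green, blue), "fovy" (degrees; the focal length in pixels is half the picture's height over the tangent of half this angle, whatever the lens; pixels are square), "cx", "cy" (the principal point, pixels), "R" (3x3) and "t" (3): a world point X has camera coordinates R X + t. Camera axes: x right, y down, z forward; pixel columns grow to the right and rows downward; lengths in m; the calibration is good to about 2 mm. A picture is of the moment at which its call begins. There is no depth.
- robot.hand_in(): hands the job in, once; it reports no verdict.
The state is a dict: "time": time; "qpos": joint angles; "qvel": joint speeds; "joint_efforts": joint torques, N m; "tool_pos": TCP position; "tool_rot": TCP orientation; "contact_force": force on the tool from outside, world axes, zero at the start; "torque": the same for the moment, N m; "opening": finger opening in m.
Only numpy, scipy, OpenCV 4.12 (cv2) and the standard library are available. Lean on these libraries where they do the work, as an engineer would, in place of code of your own. Each camera call takes 0.05 s, during which the arm holds its last target.

### The job

The dial gauge has just been set: lift its setting master, the disc with the handle, off the gauge plate and hang it by its handle on the hook of the small tool panel. Then check the guide rollers lying in a row on the rubber mat, one at a time from the nearest to you to the farthest so the readings stay in order: lay each flat on the gauge plate, nudge it home until it bears on both locating pins and pushes the dial spindle in, let go of it for two seconds so the dial can be read, then lay it flat in the grey tray. There may be two or three rollers; leave the tin, the hammer and the screwdriver where they are.

Things in the scene. Friction and masses are not known exactly. Their poses are not given: they have to be found in the camera images.
- gauge: saddle gauge, fixed: steel plate, top 14 mm above the bench, from x = -115 to 165 mm and y = -65 to 65 mm of its origin, which lies on the bench under the nest. Two 10 mm pins (x = 25.5, y = +-25.5 mm) stand 22 mm above the plate; between them a dial spindle points to -x, its dial lying face up behind (x = 54 to 145 mm, 28 mm above the plate). A roller pushed to +x runs home on both pins
- nest (a point): point on the gauge plate's top face (14 mm above the bench) over which the centre of a 62 mm roller lies when it touches both pins and pushes the spindle in; axes as the gauge's, x pointing into the nest
- spindle (a joint): travel of the dial spindle in m: 0 when free (its tip then stands 27 mm to +x of the nest centre), 0.004 when a roller is fully home, at most 0.008; a light spring, about 0.4 N with a roller home, too weak to move a roller lying on the plate
- master: setting master, 0.45 kg: steel disc, 62 mm diameter, 24 mm thick, origin at the centre of its underside; on top an upright D handle of 6 mm bar in its yz plane: bar along y, centre line 61 mm above the underside, 34 mm clear under it, 40 mm clear between its legs, 64 mm high in all. Starts flat on the gauge plate, short of the pins. Can be gripped on the disc across y, the handle between the fingers
- handle (a point): middle of the master's handle bar, on its centre line; axes as the master's
- panel: fixed aluminium tool panel, 200 mm wide (y) and high, foot to its +x; origin on the bench under its front face, which looks to -x. A level hook of 6 mm wire, 150 mm above the bench, sticks out to -x at y = 0, straight for 84 mm, then turned up: its tip, 97 mm from the face, tops out 17 mm above the centre line. Spanners hang flat on the face at y = +-78 mm, 12 mm proud
- hook (a point): point on top of the hook's wire, 60 mm in front of the panel's face and 153 mm above the bench, where the handle is to hang; axes as the panel's (x points to the panel, the hook's free tip lies 37 mm to -x). The hanging bar crosses the wire, its centre line 3 mm above this point
- tray: low grey open tray, fixed, 280 mm (its x) by 156 mm (its y), walls 3 mm thick and 12 mm high, inner floor 3 mm above the bench; origin: centre of its underside
- mat: black rubber mat, fixed, 280 mm (its x) by 120 mm (its y), 3 mm thick; the rollers start on it in a row along its x, about 85 mm apart; origin: centre of its underside
- roller_1: steel guide roller, a plain solid-looking disc lying flat, 62 mm in diameter and 26 mm thick, flat on both faces with a metal dust cap closing its centre (no open bore), 0.3 kg. Origin: centre of its underside, z along its axis. The one nearest to the robot in the row; may be absent
- roller_2: steel guide roller, a plain solid-looking disc lying flat, 62 mm in diameter and 26 mm thick, flat on both faces with a metal dust cap closing its centre (no open bore), 0.3 kg. Origin: centre of its underside, z along its axis. The middle one of the row; may be absent
- roller_3: steel guide roller, a plain solid-looking disc lying flat, 62 mm in diameter and 26 mm thick, flat on both faces with a metal dust cap closing its centre (no open bore), 0.3 kg. Origin: centre of its underside, z along its axis. The farthest one of the row; may be absent
- tin: green tin, 70 mm diameter, 80 mm high, bystander; origin: centre of its underside
- hammer: hammer lying on the bench, bystander; origin near its middle
- screwdriver: screwdriver lying on the bench, bystander; origin near its middle
There are look-alikes about, which are no part of the job. What is shaped like the roller_1 but orange, red or turquoise is not meant.

How it is judged:
By the outcome, as a careful person would: the job done as asked, in the order asked, and still so for the second after the job is handed in, with the robot touching nothing.
Of roller_1, roller_2, roller_3 only 2 to 3 are there at a start; the rules pass over those that are not, and their reading is None.
At some moment in a run one of roller_1, roller_2, roller_3 may be knocked a few centimetres aside while the robot is not near it.
It also fails if it takes over 210 s, if anything falls off the work surface, if the arm or the gripper's body presses on something with over 40 N, if the wrist force passes 120 N, or if a joint passes its speed limit or range.

## Working session

There is one attempt and no reset: what is moved stays moved. The work goes in short steps, Python scripts to look and compute and a tool call to move; the robot and the scene stay as the last step left them, time stands still between calls to the robot, and variables do not carry over. Pictures are saved under pics/ and viewed, and the job is handed in when it is done.

Besides the shell and the picture viewer there is one more tool, called after "Emit:" as name(argument=value, ...) on one line, values as JSON. step_arm: Moves the arm, as the interface text tells. Its arguments: {"type":"object","properties":{"moves":{"type":"array","items":{"type":"array","items":{"type":"array","items":{"type":"number"}}}},"hand":{"type":"number"},"force":{"type":"number"}},"required":["moves"]}

```bash
ls; mkdir -p pics; python3 - <<'E'
from cell import robot
import cv2,numpy as np
print(robot.observe())
for n in ["side","top","wrist"]:
    c=robot.read_camera(n)
    cv2.imwrite(f"pics/{n}0.png",c["frame"][:,:,::-1])
    print(n,c["fovy"],c["cx"],c["cy"],np.round(c["R"],3).tolist(),np.round(c["t"],3).tolist(), (-c["R"].T@c["t"]).round(3))
E
```

```text
pics
{'time': 0.0, 'qpos': array([ 9.69005479e-01,  3.42722851e-01,  1.52501271e+00,  2.86890249e-06,
        1.27540742e+00, -1.46049850e-01]), 'qvel': array([ 0.00095744, -0.00015501,  0.0008672 , -0.00187207, -0.00019003,
       -0.00033829]), 'joint_efforts': array([ 1.18110063e-03, -4.31243169e+01, -2.44219190e+01,  7.17825419e-02,
        5.60674549e-02, -1.39058270e-04]), 'tool_pos': array([0.23083625, 0.47107453, 0.22604641]), 'tool_rot': array([-3.14005923e+00, -2.28334728e-04,  2.68585064e+00]), 'contact_force': array([-0.35502497,  0.40232273,  0.46240442]), 'torque': array([-0.01268459,  0.02561824, -0.01179279]), 'opening': 0.09185403093598157}
side 44.24763289523206 280.9530865605308 217.77310762313354 [[0.915, -0.403, -0.019], [-0.296, -0.64, -0.709], [0.274, 0.655, -0.705]] [-0.449, 0.251, 1.514] [ 0.071 -1.011  1.237]
top 50.36432030759728 276.4346279616512 211.59942229334283 [[0.005, -1.0, -0.0], [-0.987, -0.005, -0.163], [0.163, 0.001, -0.987]] [0.046, 0.524, 1.194] [0.322 0.047 1.264]
wrist 65.6170029574868 278.0021522055289 213.7362513374901 [[0.44, 0.898, -0.003], [0.862, -0.422, 0.282], [0.252, -0.126, -0.959]] [-0.524, -0.035, 0.391] [0.162 0.506 0.384]
```

View pics/top0.png

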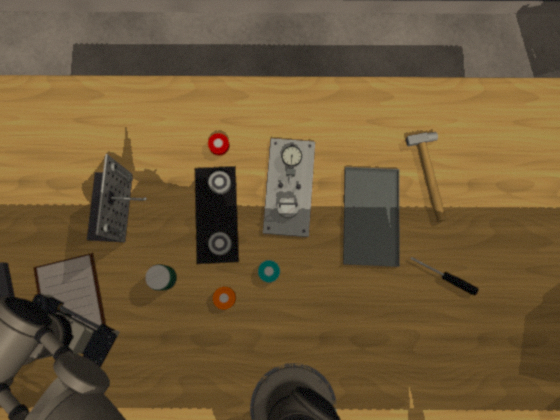

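View pics/side0.png

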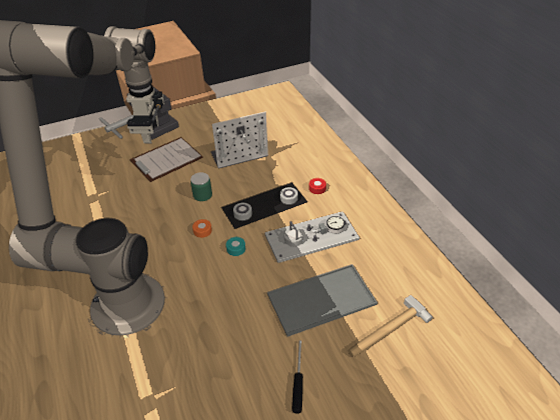

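View pics/wrist0.png

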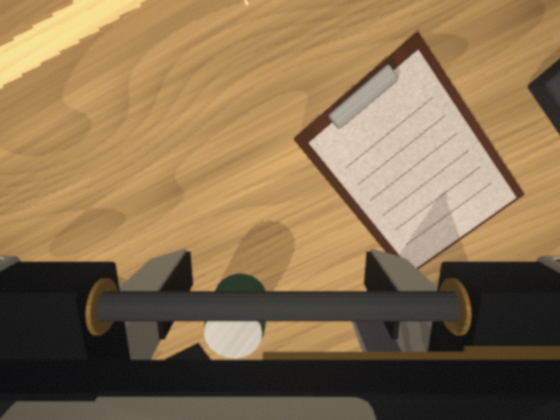

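The top view shows two grey rollers on the mat at (219,182) and (219,243), so the middle one is absent. The master is on the plate at (288,205), the tray at (371,217), and the panel hook at (130,198). Look-alikes are red (219,144), turquoise (269,271) and orange (224,298). The tin is at (161,278). Now the close crops.

```bash
cat > h.py <<'E'
from cell import robot
import cv2,numpy as np
def cam(n,save=None):
    c=robot.read_camera(n); c["f"]=210/np.tan(np.radians(c["fovy"]/2)); c["R"]=np.array(c["R"]);c["t"]=np.array(c["t"])
    if save: cv2.imwrite("pics/"+save+".png",c["frame"][:,:,::-1])
    return c
def ray(c,u,v):
    d=c["R"].T@np.array([(u-c["cx"])/c["f"],(v-c["cy"])/c["f"],1.0]); return -c["R"].T@c["t"],d
def onz(c,u,v,z):
    o,d=ray(c,u,v); return o+d*(z-o[2])/d[2]
def proj(c,X):
    p=c["R"]@np.array(X,float)+c["t"]; return c["f"]*p[:2]/p[2]+[c["cx"],c["cy"]]
def crop(c,x0,y0,x1,y1,s,name):
    cv2.imwrite("pics/"+name+".png",cv2.resize(c["frame"][y0:y1,x0:x1,::-1],None,fx=s,fy=s,interpolation=cv2.INTER_CUBIC))
E
python3 - <<'E'
from h import *
c=cam("top")
crop(c,190,130,330,250,5,"ct1"); crop(c,80,140,160,250,5,"ct2"); crop(c,330,150,410,280,4,"ct3")
c=cam("side")
crop(c,205,105,365,265,4,"cs1")
E
```

```text
(no output)
```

View pics/ct1.png

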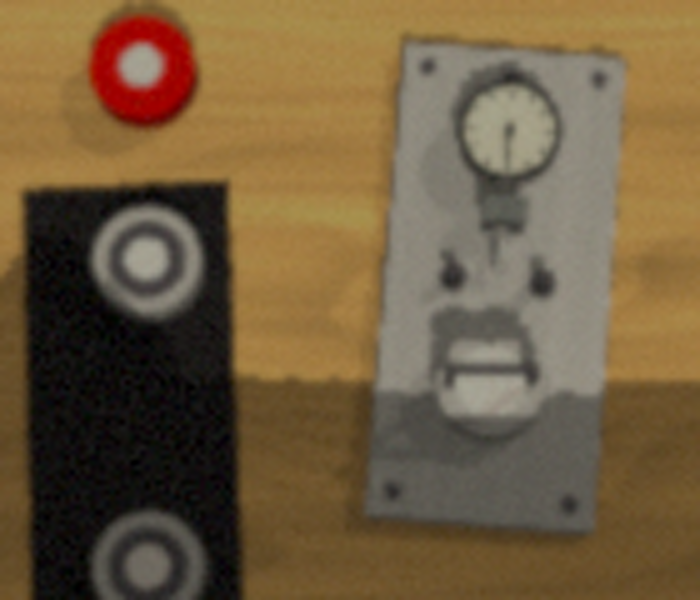

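View pics/ct2.png

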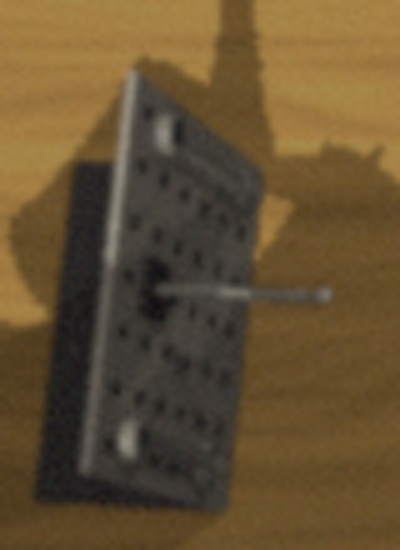

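View pics/cs1.png

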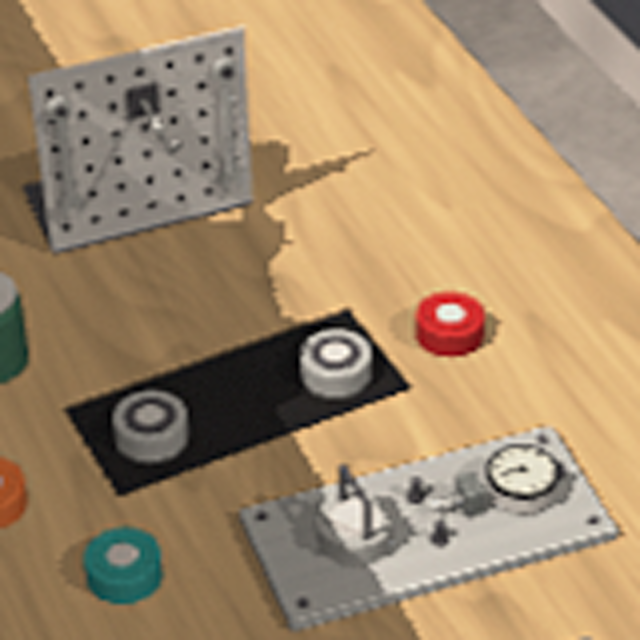

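View pics/ct3.png

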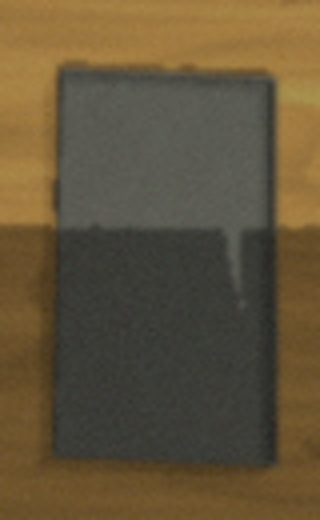

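The crops show two grey rollers with metal caps. The master's handle bar runs horizontally in the image at crop (490,370), across the plate's axis. The hook runs from crop (165,290) to its tip at (325,294). Next I compute the poses.

```bash
python3 - <<'E'
from h import *
c=cam("top")
o1=lambda p:(p[0]/5+190-.4,p[1]/5+130-.4)
o2=lambda p:(p[0]/5+80-.4,p[1]/5+140-.4)
o3=lambda p:(p[0]/4+330-.4,p[1]/4+150-.4)
P=lambda u,z:onz(c,*u,z)[:2]*1000
g=[P(o1(p),.014) for p in [(404,38),(625,60),(595,533),(366,517)]]
g=np.array(g);print("plate",g.round(1).tolist())
print([np.linalg.norm(g[i]-g[(i+1)%4]).round(1) for i in range(4)])
ax=(g[0]+g[1]-g[2]-g[3]);ax/=np.linalg.norm(ax); ay=np.array([-ax[1],ax[0]]);ctr=g.mean(0)
print("yaw",np.degrees(np.arctan2(ax[1],ax[0])),"ctr",ctr,"origin",ctr-25*ax)
org=ctr-25*ax
for n,p,z in [("screwTL",(428,67),.014),("TR",(599,79),.014),("BL",(392,491),.014),("BR",(569,504),.014),("barL",(447,371),.075),("barR",(533,371),.075),("pinLtop",(447,258),.036),("pinRtop",(542,263),.036),("dial",(509,129),.042),("r3",(147,261),.029),("r1",(148,566),.029)]:
    q=P(o1(p),z); d=q-org; print(n,q.round(1),"local",(d@ax).round(1),(d@ay).round(1))
print("mat",[P(o1(p),.003).round(1) for p in [(25,190),(227,183)]])
t=[P(o3(p),.012) for p in [(60,70),(273,75),(275,463),(54,458)]]
t=np.array(t);print("tray",t.round(1).tolist(),t.mean(0))
print("hooktip",P(o2((325,294)),.165),"base",P(o2((165,290)),.15))
print("paneltop",P(o2((135,72)),.2),P(o2((90,472)),.2),"bottom",P(o2((262,185)),0),P(o2((225,505)),0))
s=cam("side")
o4=lambda p:(p[0]/4+205-.4,p[1]/4+105-.4)
S=lambda p,z:onz(s,*o4(p),z)[:2]*1000
print("side r3",S((335,352),.029),"r1",S((150,418),.029),"hooktip",S((176,147),.167),"bar mid",S((357,490),.075))
print("panel",S((32,75),.2),S((243,30),.2),S((56,248),0),S((250,203),0))
# hook-triangulate tip
o,d=ray(c,*o2((325,294)));oo,dd=ray(s,*o4((176,147)))
A=np.stack([d,-dd],1);k=np.linalg.lstsq(A,oo-o,rcond=None)[0];print((o+d*k[0])*1000,(oo+dd*k[1])*1000)
E
```

```text
plate [[748.2, 67.3], [735.5, -61.5], [458.8, -42.2], [467.2, 86.6]]
[np.float64(129.4), np.float64(277.4), np.float64(129.1), np.float64(281.7)]
yaw -3.9654523426731996 ctr [602.41327238  12.55964037] origin [577.47312413  14.28851435]
screwTL [730.7  53.2] local 150.2 49.4
TR [723.9 -46.3] local 150.3 -50.3
BL [482.   72.1] local -99.3 51.1
BR [475.1 -27.6] local -99.2 -48.9
barL [539.7  41.7] local -39.5 24.7
barR [540.   -4.9] local -36.1 -21.7
pinLtop [611.6  41.8] local 32.2 29.8
pinRtop [609.  -11.8] local 33.2 -23.8
dial [685.2   7. ] local 108.0 0.2
r3 [610.7 211.7] local 19.5 199.2
r1 [437.5 206.6] local -152.9 182.2
mat [array([658.7, 287.2]), array([663.5, 169.8])]
tray [[660.0, -147.6], [657.0, -301.2], [378.7, -291.7], [381.4, -137.9]] [ 519.26774895 -219.61554247]
hooktip [535.29349279 378.89799933] base [539.87190923 464.84255298]
paneltop [639.5432539  468.00249124] [441.13763172 476.24439865] bottom [631.6768227 468.7593277] [445.14719418 478.97803336]
side r3 [613.35003261 214.2514412 ] r1 [437.21250095 204.39066972] hooktip [535.68436883 373.346529  ] bar mid [541.86197857  13.37768011]
panel [445.01577429 482.87196171] [639.37688483 468.55521483] [447.37599195 489.04542534] [640.44824329 474.44961358]
[535.84308891 379.75180518 162.1720813 ] [537.68509844 379.3060019  162.3954724 ]
```

Measurements agree with the sizes given:

| Thing | Position (mm) | Yaw or note |
|---|---|---|
| Gauge origin | (577, 14) | −4°; plate comes out 129 x 280 |
| Master bar | (541, 16) | about 0° |
| roller_1 | (437, 206) | |
| roller_3 | (612, 213) | |
| Tray centre | (519, −220) | |
| Hook axis | bar target about (538, 414) | about 87° |

First I turn the tool and move over the master.

Emit:
step_arm(moves=[[[0,0,0,-0.114],[0,0,0,-0.114],[0,0,0,-0.114],[0,0,0,-0.114],[0,0,0,0]]], hand=1)

```text
time: 0.77
tool_pos: [0.2311, 0.4714, 0.2267]
tool_rot: [-3.142, 0.0, -3.137]
contact_force: [0.3, 0.2, -0.6]
opening: 0.0916
```

Emit:
step_arm(moves=[[[-0.018,-0.028,0,0],[-0.018,-0.028,0,0],[-0.018,-0.028,0,0],[-0.018,-0.028,0,0],[-0.018,-0.028,0,0],[-0.018,-0.028,0,0],[-0.018,-0.028,0,0],[-0.018,-0.028,0,0]]])

```text
time: 1.43
tool_pos: [0.3757, 0.246, 0.2269]
tool_rot: [3.141, 0.0, 3.138]
contact_force: [1.2, -0.1, 0.3]
opening: 0.0921
```

Emit:
step_arm(moves=[[[-0.018,-0.028,0,0],[-0.018,-0.028,0,0],[-0.018,-0.028,0,0],[-0.018,-0.028,0,0],[-0.018,-0.028,0,0],[-0.018,-0.028,0,0],[0,0,0,0],[0,0,0,0]]])

```text
time: 2.1
tool_pos: [0.4836, 0.0783, 0.2264]
tool_rot: [3.141, -0.001, 3.136]
contact_force: [0.0, 0.4, 0.5]
opening: 0.0917
```

Emit:
step_arm(moves=[[[-0.014,-0.021,0,0],[-0.014,-0.021,0,0],[-0.014,-0.021,0,0],[0,0,0,0],[0,0,0,0]]])

```text
time: 2.52
tool_pos: [0.5248, 0.0171, 0.2264]
tool_rot: [3.141, -0.001, 3.14]
contact_force: [-0.4, -1.0, -0.5]
opening: 0.092
```

```bash
python3 - <<'E'
from h import *
c=cam("wrist","w1");o=robot.observe();print(o["tool_pos"],o["tool_rot"])
print("pred bar",proj(c,[.541,.016,.075]),"disc",proj(c,[.541,.016,.038]))
E
```

```text
[0.52446702 0.01764363 0.22651084] [ 3.14077123e+00 -9.68315974e-04  3.14082057e+00]
pred bar [276.60608445 215.73111132] disc [276.75817422 206.07840196]
```

View pics/w1.png

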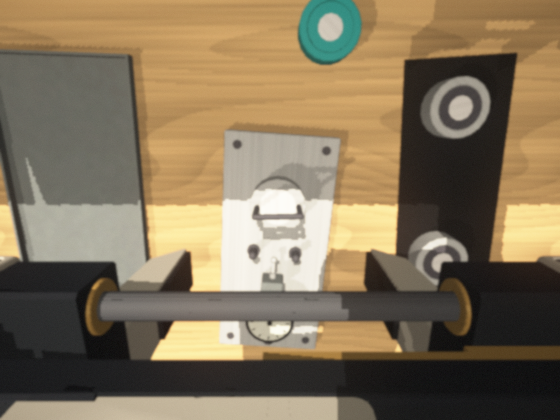

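The wrist view shows the master's bar from (253,217) to (303,214), pins at (254,250) and (295,254), and rollers at (457,107) and (438,256). I'll refine from a crop.

```bash
python3 - <<'E'
from h import *
c=cam("wrist"); crop(c,210,120,350,270,5,"cw1")
np.save("c.npy",dict(R=c["R"],t=c["t"],f=c["f"],cx=c["cx"],cy=c["cy"]),allow_pickle=True)
E
```

```text
(no output)
```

View pics/cw1.png

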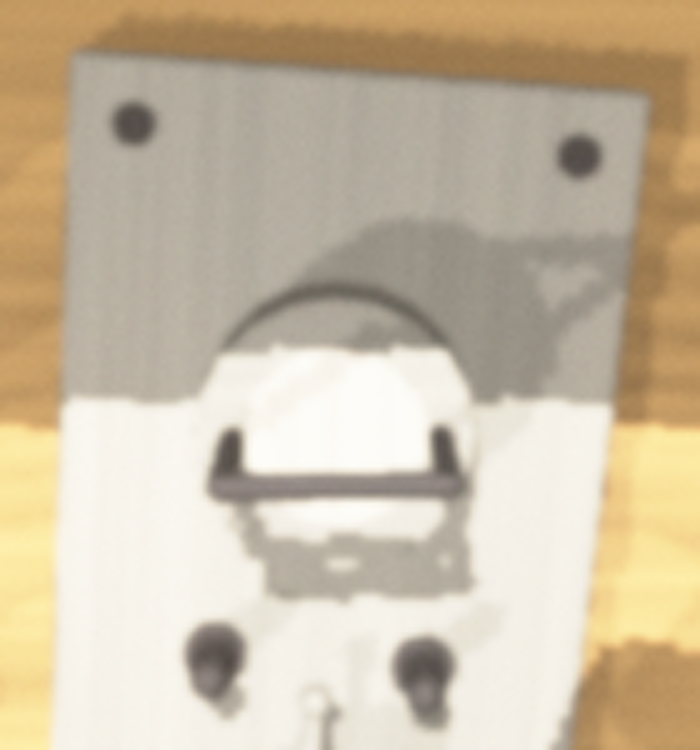

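```bash
python3 - <<'E'
from h import *
c=np.load("c.npy",allow_pickle=True).item()
P=lambda p,z:(onz(c,p[0]/5+210-.4,p[1]/5+120-.4,z)[:2]*1000).round(1)
org=np.array([577.5,14.3])
for n,p,z in [("barL",(212,487),.075),("barR",(463,485),.075),("legL",(230,437),.038),("legR",(440,435),.038),("pinL",(216,640),.036),("pinR",(427,655),.036),("discL",(200,420),.038),("discR",(474,420),.038),("discback",(335,286),.038),("s1",(133,123),.014),("s2",(579,156),.014)]:
    q=P(p,z);d=q-org;a=np.radians(-4);ax=np.array([np.cos(a),np.sin(a)]);print(n,q,(d@ax).round(1),(d@[-ax[1],ax[0]]).round(1))
E
```

```text
barL [541.9  -7.8] -34.0 -24.5
barR [541.5  42. ] -37.8 25.1
legL [541.6  -6.7] -34.3 -23.5
legR [541.2  39.6] -38.0 22.7
pinL [590.5 -11. ] 14.7 -24.3
pinR [594.2  37.6] 15.0 24.4
discL [537.7 -13.2] -37.8 -30.2
discR [537.8  47. ] -41.9 29.9
discback [508.1  16.5] -69.4 -2.6
s1 [475.5 -28.6] -98.8 -49.9
s2 [482.9  71.2] -98.3 50.2
```

The bar middle is at (541.5, 17) with yaw 0, and the pins agree with the plate pose when their dark collars are taken at plate height. I'll move over the master and descend.

Emit:
step_arm(moves=[[[-0.0165,-0.0006,0.03,0],[0,0,0.04,0],[0,0,0.04,0],[0,0,0.03,0],[0,0,0,0],[0,0,0,0]]])

```text
time: 3.12
tool_pos: [0.5405, 0.0172, 0.0863]
tool_rot: [3.141, -0.003, -3.14]
contact_force: [-0.0, -0.9, 0.6]
opening: 0.0919
```

```bash
python3 - <<'E'
from h import *
c=cam("wrist","w2");o=robot.observe();print(o["tool_pos"],o["tool_rot"])
E
```

```text
[0.54209082 0.01677605 0.08809505] [ 3.14150595e+00  1.14119430e-03 -3.14057877e+00]
```

View pics/w2.png

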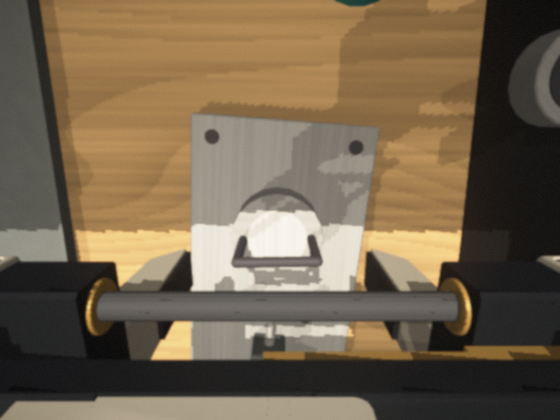

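The bar sits centred between the fingers at about column 277. I'll descend to TCP z of about 0.017 and grip.

Emit:
step_arm(moves=[[[0,0,0.03,0],[0,0,0.025,0],[0,0,0.01,0],[0,0,0.005,0],[0,0,0,0],[0,0,0,0]]])

```text
time: 3.67
tool_pos: [0.5429, 0.0159, 0.0184]
tool_rot: [-3.141, 0.003, -3.141]
contact_force: [0.3, 0.3, 0.8]
opening: 0.092
```

Emit:
step_arm(moves=[[[0,0,0,0],[0,0,0,0],[0,0,0,0],[0,0,0,0],[0,0,0,0],[0,0,0,0],[0,0,0,0],[0,0,0,0]]], hand=0, force=45)

```text
time: 4.33
tool_pos: [0.5418, 0.0159, 0.017]
tool_rot: [3.141, 0.0, -3.142]
contact_force: [-0.2, 0.7, 3.1]
opening: 0.0611
```

Emit:
step_arm(moves=[[[0,0,-0.01,0],[0,0,-0.03,0],[0,0,-0.03,0],[0,0,-0.03,0],[0,0,-0.03,0],[0,0,-0.03,0],[0,0,0,0],[0,0,0,0]]])

```text
time: 5.0
tool_pos: [0.542, 0.0158, 0.1779]
tool_rot: [-3.141, 0.003, -3.141]
contact_force: [-0.5, -0.3, -5.3]
opening: 0.0612
```

The master is held, at 61 mm opening with about 5 N of weight. I'll turn it for the hook and travel.

Emit:
step_arm(moves=[[[0,0,0,-0.117],[0,0,0,-0.117],[0,0,0,-0.117],[0,0,0,-0.117],[0,0,0,-0.117],[0,0,0,-0.117],[0,0,0,-0.117],[0,0,0,0]]])

```text
time: 5.67
tool_pos: [0.5401, 0.016, 0.1742]
tool_rot: [3.137, -0.003, -2.318]
contact_force: [-0.1, -0.0, -5.0]
opening: 0.0611
```

Emit:
step_arm(moves=[[[0,0,0,-0.117],[0,0,0,-0.117],[0,0,0,-0.117],[0,0,0,-0.117],[0,0,0,-0.117],[0,0,0,-0.117],[0,0,0,0],[0,0,0,0]]])

```text
time: 6.33
tool_pos: [0.5414, 0.0371, 0.1741]
tool_rot: [3.14, -0.03, -1.653]
contact_force: [0.1, 0.8, -4.5]
opening: 0.0614
```

Emit:
step_arm(moves=[[[-0.03,0.002,0,0],[-0.03,0.002,0,0],[-0.03,0.002,0,0],[-0.03,0.002,0,0],[-0.03,0.002,0,0],[-0.03,0.002,0,0],[-0.03,0.002,0,0],[-0.03,0.002,0,0]]])

```text
time: 7.0
tool_pos: [0.5453, 0.2771, 0.1672]
tool_rot: [3.141, -0.031, -1.656]
contact_force: [0.4, -0.3, -4.5]
opening: 0.0614
```

Emit:
step_arm(moves=[[[-0.03,0.002,0,0],[-0.03,0.002,0,0],[0,0,0,0],[0,0,0,0]]])

```text
time: 7.33
tool_pos: [0.5459, 0.3373, 0.1649]
tool_rot: [3.141, -0.032, -1.652]
contact_force: [0.1, -0.6, -4.9]
opening: 0.0609
```

```bash
python3 - <<'E'
from h import *
c=cam("wrist","w3");o=robot.observe();print(o["tool_pos"],o["tool_rot"],o["qpos"].round(2))
c=cam("top"); crop(c,80,140,200,260,5,"ct4")
c=cam("side"); crop(c,195,95,335,215,5,"cs4")
E
```

```text
[0.54616202 0.33614815 0.16516283] [ 3.1413264  -0.03210147 -1.65289941] [ 0.45  0.62  1.24 -0.03  1.3  -2.61]
```

View pics/w3.png

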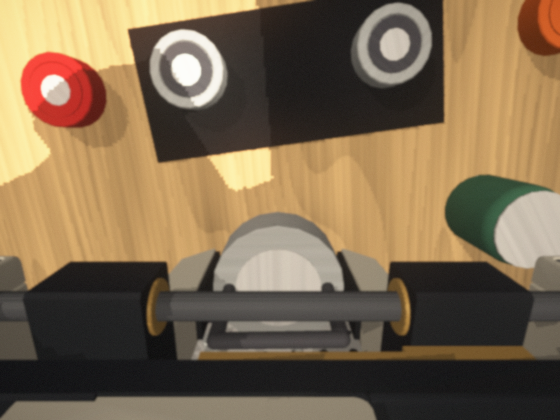

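View pics/cs4.png

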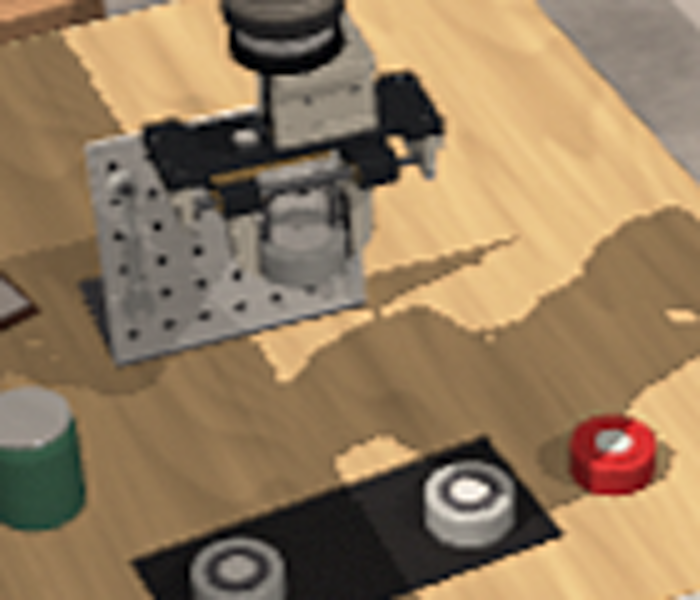

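View pics/ct4.png

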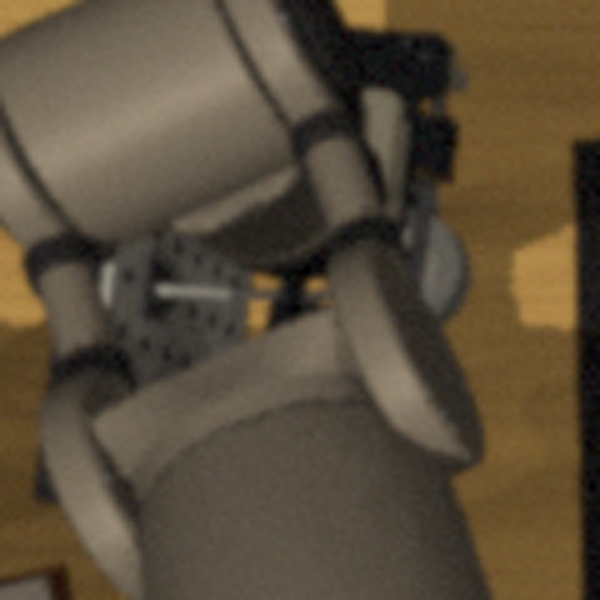

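The rollers, tin and look-alikes have not moved, and the hook is straight ahead of the held master. The tool picked up about 1.8° of tilt because the last joint came near its limit; the bar stays level, so it can still hang. I'll back off slightly, correct the yaw and side offset, and lower to the threading height.

Emit:
step_arm(moves=[[[0.012,0,0,-0.03],[0,0.01,0,0],[0,0,0.02,0],[0,0,0.025,0],[0,0,0,0],[0,0,0,0]]])

```text
time: 7.98
tool_pos: [0.5351, 0.3222, 0.1211]
tool_rot: [3.139, -0.032, -1.624]
contact_force: [0.3, 0.3, -3.3]
opening: 0.0612
```

```bash
python3 - <<'E'
from h import *
o=robot.observe();print(o["tool_pos"],o["tool_rot"],o["qpos"].round(2))
c=cam("top"); crop(c,80,140,200,260,5,"ct5")
c=cam("side"); crop(c,195,95,315,195,6,"cs5")
p=o["tool_pos"]
for n,X in [("bar",p+[0,.0018,.058]),("hookpt",[.538,.414,.150]),("tip",[.536,.378,.165])]: print(n,np.array(X).round(3),(proj(c,X)-[195,95])*6)
E
```

```text
[0.5351436  0.32221469 0.12110158] [ 3.1393662  -0.0322361  -1.62362914] [ 0.43  0.63  1.35 -0.03  1.18 -2.64]
bar [0.535 0.324 0.179] [351.01592738 308.38879479]
hookpt [0.538 0.414 0.15 ] [302.13294562 263.12449014]
tip [0.536 0.378 0.165] [319.41596772 276.40633396]
```

View pics/cs5.png

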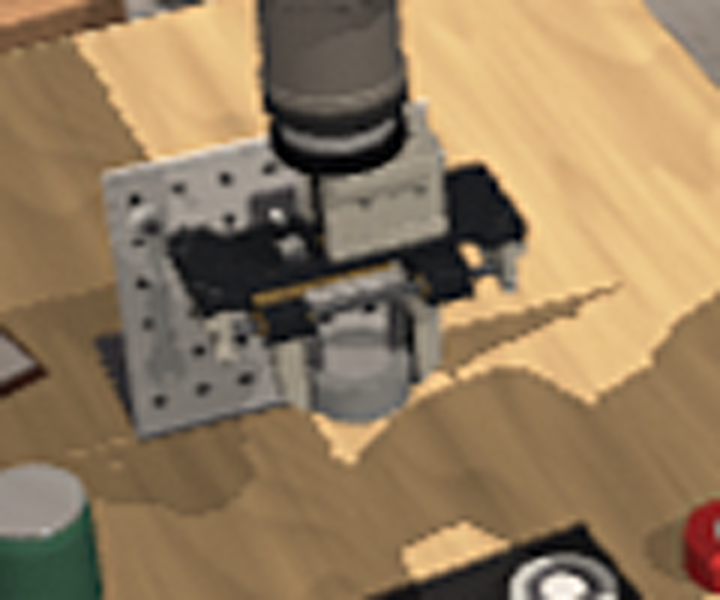

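View pics/ct5.png

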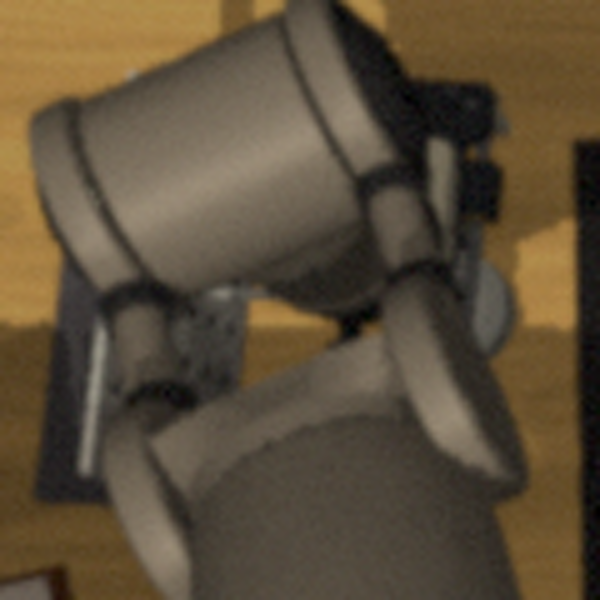

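Threading on in small steps while watching the force.

Emit:
step_arm(moves=[[[0,0,0.002,0],[-0.012,0,-0.0004,0],[-0.012,0,-0.0004,0],[-0.012,0,-0.0004,0],[-0.012,0,-0.0004,0],[0,0,0,0],[0,0,0,0]]])

```text
time: 8.67
tool_pos: [0.5378, 0.3731, 0.12]
tool_rot: [-3.141, -0.03, -1.62]
contact_force: [-0.3, -0.2, -5.5]
opening: 0.0611
```

Emit:
step_arm(moves=[[[-0.01,0,-0.0003,0],[-0.01,0,-0.0003,0],[0,0,0,0],[0,0,0,0]]])

```text
time: 9.0
tool_pos: [0.5391, 0.3923, 0.12]
tool_rot: [-3.141, -0.03, -1.621]
contact_force: [-0.6, -1.2, -5.0]
opening: 0.0616
```

```bash
python3 - <<'E'
from h import *
o=robot.observe();print(o["tool_pos"],o["tool_rot"],o["qpos"].round(2))
c=cam("wrist","w5")
c=cam("side"); crop(c,195,95,315,195,6,"cs6")
p=o["tool_pos"]
for n,X in [("bar",p+[0,.0018,.058]),("hookpt",[.538,.414,.150]),("tip",[.536,.378,.165])]: print(n,np.array(X).round(3),(proj(c,X)-[195,95])*6)
E
```

```text
[0.53905292 0.39228838 0.12002168] [-3.14062727 -0.03045497 -1.62070278] [ 0.53  0.7   1.21 -0.03  1.24 -2.56]
bar [0.539 0.394 0.178] [312.86423881 241.67599006]
hookpt [0.538 0.414 0.15 ] [302.13294562 263.12449014]
tip [0.536 0.378 0.165] [319.41596772 276.40633396]
```

View pics/cs6.png

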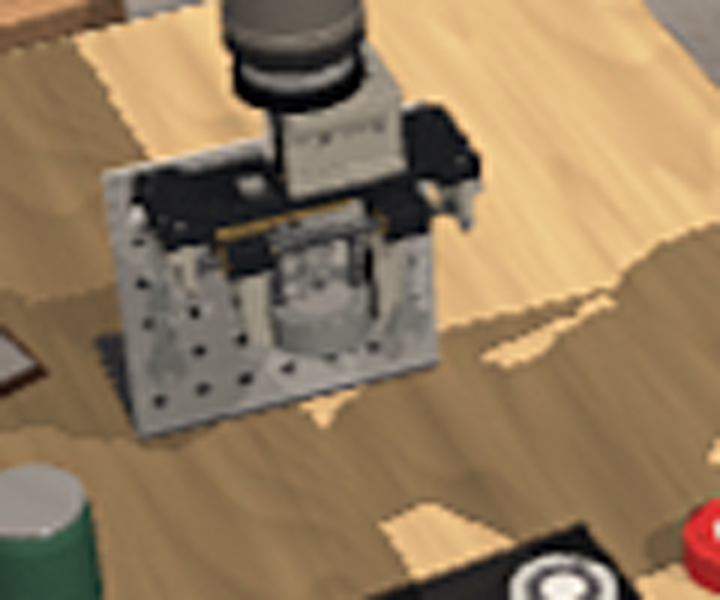

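View pics/w5.png

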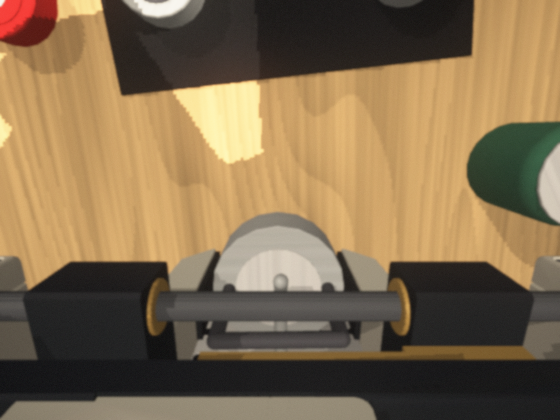

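The hook tip at (281,283) is through the loop and centred. I'll advance 20 mm more, then lower.

Emit:
step_arm(moves=[[[-0.01,0,-0.0003,0],[-0.01,0,-0.0003,0],[0,0,0,0],[0,0,0.008,0],[0,0,0.006,0],[0,0,0.003,0],[0,0,0,0],[0,0,0,0]]])

```text
time: 9.77
tool_pos: [0.54, 0.4107, 0.1026]
tool_rot: [-3.142, -0.031, -1.622]
contact_force: [-0.0, -0.2, -4.5]
opening: 0.061
```

Emit:
step_arm(moves=[[[0,0,0.002,0],[0,0,0.001,0],[0,0,0,0]]])

```text
time: 10.02
tool_pos: [0.5401, 0.4109, 0.1001]
tool_rot: [-3.141, -0.031, -1.622]
contact_force: [0.4, -0.1, -5.6]
opening: 0.0612
```

Emit:
step_arm(moves=[[[0,0,0.0015,0],[0,0,0,0]]])

```text
time: 10.18
tool_pos: [0.5401, 0.4109, 0.0985]
tool_rot: [-3.141, -0.031, -1.622]
contact_force: [-0.6, 0.4, -3.9]
opening: 0.0613
```

Emit:
step_arm(moves=[[[0,0,0.001,0],[0,0,0,0],[0,0,0,0]]])

```text
time: 10.43
tool_pos: [0.5402, 0.411, 0.0978]
tool_rot: [-3.14, -0.03, -1.622]
contact_force: [0.4, -0.1, -4.3]
opening: 0.0611
```

Emit:
step_arm(moves=[[[0,0,0.001,0],[0,0,0,0],[0,0,0,0]]])

```text
time: 10.68
tool_pos: [0.5403, 0.4112, 0.0974]
tool_rot: [-3.14, -0.03, -1.622]
contact_force: [-2.5, -0.4, 2.2]
opening: 0.0613
```

The bar is bearing on the hook: the force rose from −4.3 to +2.2 N. Releasing.

Emit:
step_arm(moves=[[[0,0,0,0],[0,0,0,0],[0,0,0,0],[0,0,0,0],[0,0,0,0],[0,0,0,0],[0,0,0,0],[0,0,0,0]]], hand=1)

```text
time: 11.35
tool_pos: [0.5402, 0.4109, 0.0966]
tool_rot: [-3.141, -0.03, -1.622]
contact_force: [0.8, 0.2, 0.0]
opening: 0.0916
```

```bash
python3 - <<'E'
from h import *
o=robot.observe();print(o["tool_pos"],o["contact_force"],o["opening"])
c=cam("wrist","w6")
c=cam("side"); crop(c,195,95,315,195,6,"cs7")
E
```

```text
[0.54016489 0.410922   0.09658623] [0.75610868 0.22681883 0.02823326] 0.0916442393424888
```

View pics/w6.png

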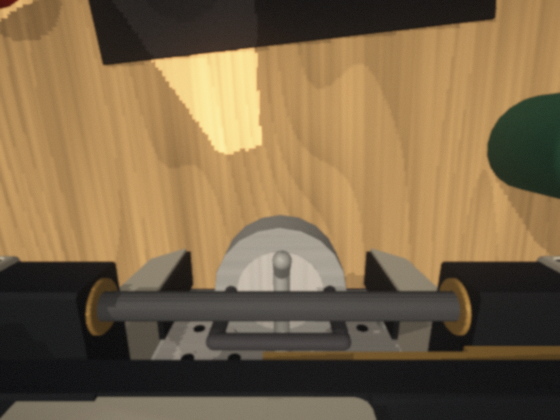

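View pics/cs7.png

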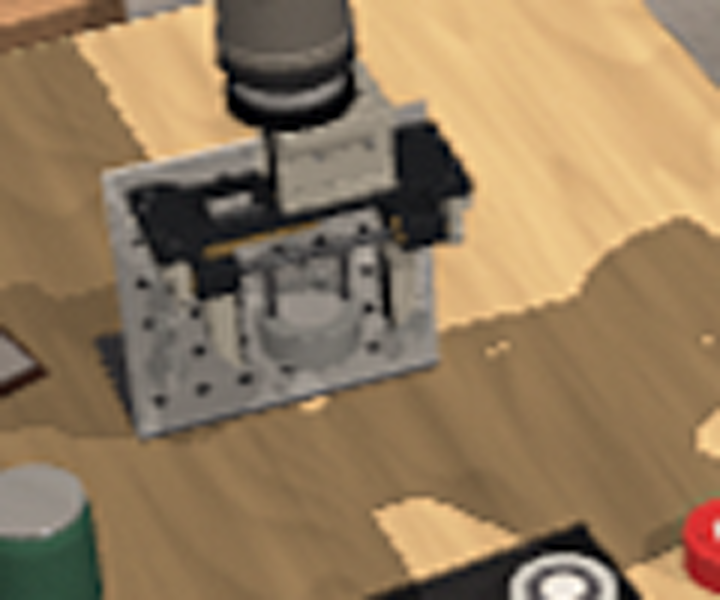

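The hook passes through the handle at (282,262) and the fingers are clear. Going straight up.

Emit:
step_arm(moves=[[[0.0003,0,-0.01,0],[0.0006,0,-0.02,0],[0.001,0,-0.03,0],[0.001,0,-0.03,0],[0.001,0,-0.03,0],[0.001,0,-0.03,0],[0,0,0,0],[0,0,0,0]]])

```text
time: 12.12
tool_pos: [0.5407, 0.4111, 0.2501]
tool_rot: [-3.136, -0.027, -1.622]
contact_force: [-0.4, 0.3, -0.8]
opening: 0.0918
```

Emit:
step_arm(moves=[[[0.03,0,0,0],[0.03,0,0,0],[0.03,0,0,0],[0.03,0,0,0],[0.03,0,0,0],[0.03,0,0,0],[0,0,0,0],[0,0,0,0]]])

```text
time: 12.78
tool_pos: [0.5306, 0.2296, 0.2517]
tool_rot: [3.141, -0.031, -1.624]
contact_force: [0.7, 0.2, -0.2]
opening: 0.0915
```

```bash
python3 - <<'E'
from h import *
o=robot.observe();print(o["tool_pos"],o["tool_rot"],o["qpos"].round(3))
c=cam("side"); crop(c,195,95,315,195,6,"cs8")
c=cam("top"); crop(c,80,130,240,260,5,"ct8")
E
```

```text
[0.5305817  0.22955488 0.25171285] [ 3.1410783  -0.03071541 -1.62423928] [ 0.292  0.433  1.316 -0.029  1.404 -2.791]
```

View pics/cs8.png

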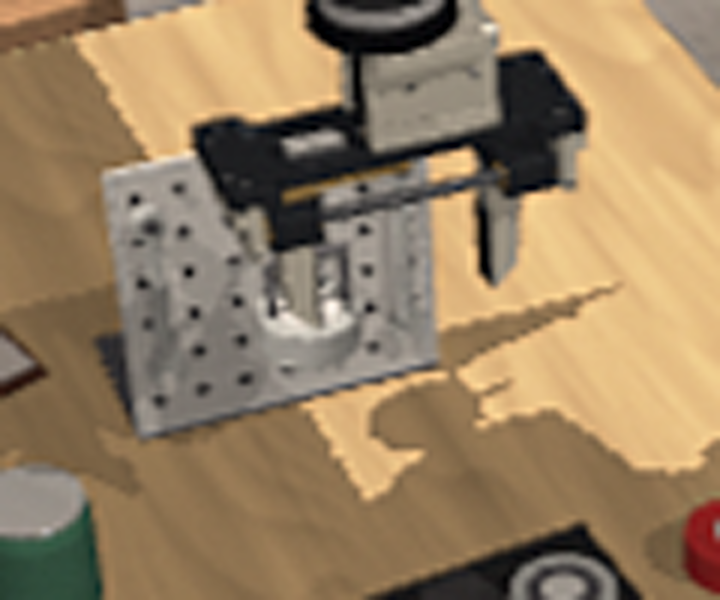

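View pics/ct8.png

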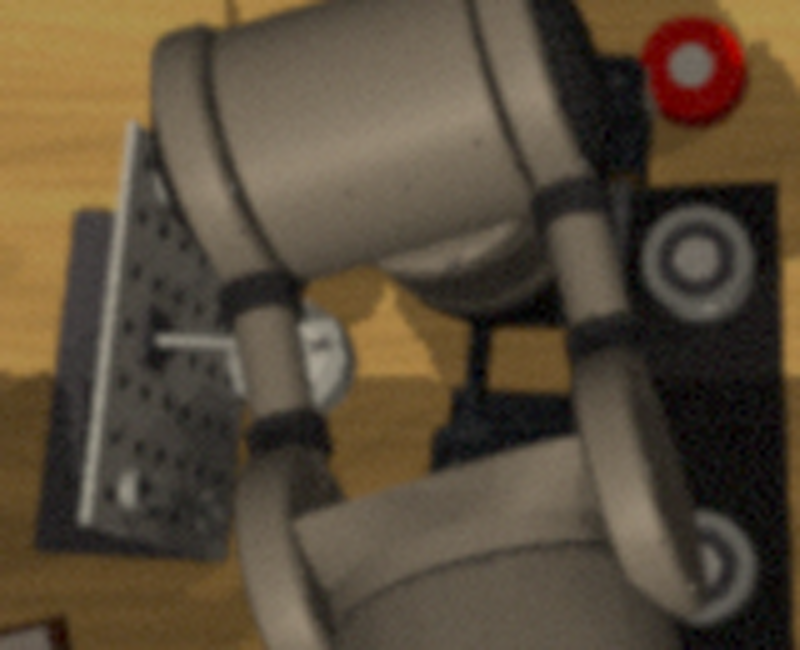

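The master hangs on the hook and the gripper is clear. Turning back to the first yaw.

Emit:
step_arm(moves=[[[0,0,0,0.117],[0,0,0,0.117],[0,0,0,0.117],[0,0,0,0.117],[0,0,0,0.117],[0,0,0,0.117],[0,0,0,0.117],[0,0,0,0.117]]])

```text
time: 13.55
tool_pos: [0.5306, 0.2324, 0.2515]
tool_rot: [-3.117, -0.018, -2.562]
contact_force: [0.1, 0.1, -0.5]
opening: 0.0919
```

Emit:
step_arm(moves=[[[0,0,0,0.117],[0,0,0,0.117],[0,0,0,0.117],[0,0,0,0.117],[0,0,0,0.117],[0,0,0,0],[0,0,0,0]]])

```text
time: 14.13
tool_pos: [0.5306, 0.232, 0.2517]
tool_rot: [-3.111, -0.002, -3.138]
contact_force: [-1.0, -0.3, 0.4]
opening: 0.0918
```

Emit:
step_arm(moves=[[[0.03,-0.006,0.03,0],[0.03,-0.006,0.03,0],[0.03,-0.005,0.03,0],[0,0,0,0],[0,0,0,0]]])

```text
time: 14.55
tool_pos: [0.4399, 0.2114, 0.1632]
tool_rot: [-3.109, -0.007, -3.138]
contact_force: [0.5, 0.0, 0.2]
opening: 0.0917
```

```bash
python3 - <<'E'
from h import *
o=robot.observe();print(o["tool_pos"],o["tool_rot"],o["qpos"].round(3))
c=cam("wrist","w7");print(proj(c,[.437,.206,.029]))
c=cam("top","t7")
E
```

```text
[0.43986627 0.21143136 0.16320676] [-3.10925658 -0.00704877 -3.13834888] [ 0.31   0.351  1.702 -0.032  1.105 -1.25 ]
[276.50449626 202.17912067]
```

View pics/w7.png

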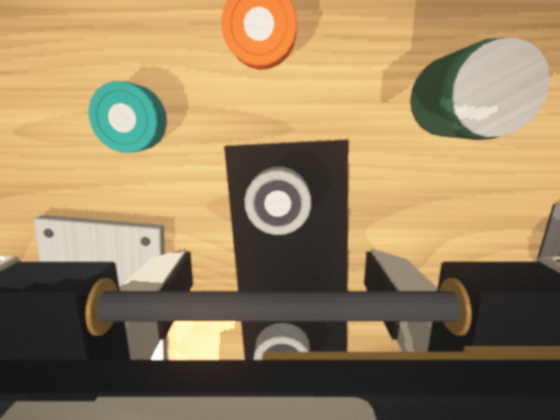

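View pics/t7.png

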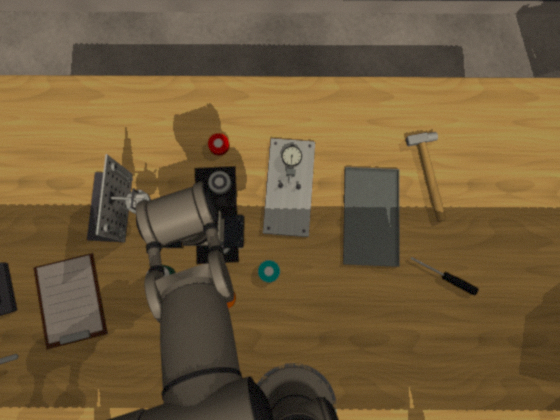

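Roller 1 shows at (278,202), within 1.5 px of the prediction. Descending.

Emit:
step_arm(moves=[[[0.003,-0.001,0.035,0],[0,0,0.035,0],[0,0,0.035,0],[0,0,0.03,0],[0,0,0.015,0],[0,0,0.004,0],[0,0,0,0],[0,0,0,0]]])

```text
time: 15.32
tool_pos: [0.4423, 0.2068, 0.0125]
tool_rot: [-3.112, 0.003, 3.141]
contact_force: [0.7, -0.2, -0.1]
opening: 0.0916
```

Emit:
step_arm(moves=[[[0,0,0,0],[0,0,0,0],[0,0,0,0],[0,0,0,0],[0,0,0,0],[0,0,0,0],[0,0,0,0],[0,0,0,0]]], hand=0, force=35)

```text
time: 15.98
tool_pos: [0.4403, 0.2063, 0.0117]
tool_rot: [-3.111, 0.0, 3.141]
contact_force: [-0.6, 1.1, 5.7]
opening: 0.061
```

The roller is gripped at 61 mm opening. Lift and carry to the gauge.

Emit:
step_arm(moves=[[[0,0,-0.01,0],[0,0,-0.03,0],[0,0,-0.035,0],[0,0,-0.035,0],[0,0,0,0.07],[0,0,0,0],[0,0,0,0]]])

```text
time: 16.57
tool_pos: [0.4394, 0.2092, 0.121]
tool_rot: [-3.111, 0.0, 3.072]
contact_force: [-0.8, -0.4, -4.1]
opening: 0.0615
```

```bash
cat > mv.py <<'E'
import sys
from h import *
from scipy.spatial.transform import Rotation as Ro
o=robot.observe();R=Ro.from_euler("xyz",o["tool_rot"]).as_matrix()
def go(*X): return (R.T@(np.array(X)-o["tool_pos"])).round(4)
if __name__=="__main__":
    print(o["time"],o["tool_pos"].round(4),o["tool_rot"].round(3),"->",go(*map(float,sys.argv[1:4])))
E
python3 mv.py .5585 .016 .06
```

```text
16.5667 [0.4394 0.2092 0.121 ] [-3.111  0.     3.072] -> [-0.1322 -0.1825  0.0667]
```

Emit:
step_arm(moves=[[[-0.022,-0.0304,0,0],[-0.022,-0.0304,0,0],[-0.022,-0.0304,0,0],[-0.022,-0.0304,0,0],[-0.022,-0.0304,0,0],[-0.022,-0.0304,0,0],[0,0,0.03,0],[0,0,0,0]]])

```text
time: 17.23
tool_pos: [0.556, 0.0152, 0.0913]
tool_rot: [-3.111, -0.009, 3.069]
contact_force: [-2.2, 0.3, -4.2]
opening: 0.0609
```

Emit:
step_arm(moves=[[[0,0,0.03,0],[0,0,0,0],[0,0,0,0]]])

```text
time: 17.48
tool_pos: [0.5567, 0.0171, 0.0654]
tool_rot: [-3.111, -0.005, 3.072]
contact_force: [0.1, 0.6, -3.4]
opening: 0.0613
```

```bash
python3 mv.py .5585 .016 .0225;python3 - <<'E'
from h import *
c=cam("wrist","w8")
E
```

```text
17.4833 [0.5567 0.0171 0.0654] [-3.111 -0.005  3.072] -> [-0.0021  0.0004  0.0429]
```

View pics/w8.png

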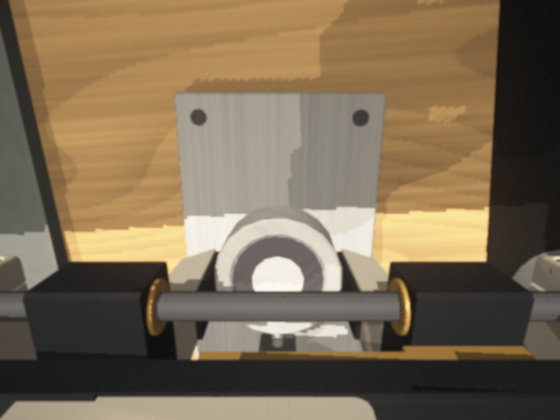

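The roller is centred over the plate axis: the plate edges at 176 and 384 are centred on 280, and the roller is at 278. Lowering.

Emit:
step_arm(moves=[[[0,0,0.025,0],[0,0,0.012,0],[0,0,0.004,0],[0,0,0.001,0],[0,0,0,0],[0,0,0,0]]])

```text
time: 18.03
tool_pos: [0.5598, 0.0153, 0.0265]
tool_rot: [-3.111, 0.004, 3.071]
contact_force: [0.3, 0.2, -4.0]
opening: 0.0614
```

Emit:
step_arm(moves=[[[0,0,0.001,0],[0,0,0,0],[0,0,0,0]]])

```text
time: 18.28
tool_pos: [0.5591, 0.0151, 0.0245]
tool_rot: [-3.111, 0.002, 3.071]
contact_force: [-0.8, -0.0, -3.9]
opening: 0.0613
```

Emit:
step_arm(moves=[[[0,0,0.001,0],[0,0,0,0],[0,0,0,0]]])

```text
time: 18.53
tool_pos: [0.5587, 0.0151, 0.023]
tool_rot: [-3.111, 0.001, 3.071]
contact_force: [-0.5, 0.9, -4.9]
opening: 0.0612
```

Emit:
step_arm(moves=[[[0,0,0.001,0],[0,0,0,0],[0,0,0,0]]])

```text
time: 18.78
tool_pos: [0.5589, 0.015, 0.0227]
tool_rot: [-3.111, 0.002, 3.071]
contact_force: [-1.9, -0.6, 5.9]
opening: 0.0611
```

It has touched the plate (+5.9 N). Release, rise, shut and go behind.

Emit:
step_arm(moves=[[[0,0,0,0],[0,0,0,0],[0,0,0,0],[0,0,0,0],[0,0,0,0],[0,0,0,0],[0,0,-0.025,0],[0,0,-0.025,0]]], hand=1)

```text
time: 19.45
tool_pos: [0.5576, 0.0166, 0.0712]
tool_rot: [-3.111, -0.003, 3.07]
contact_force: [1.6, -0.6, 0.5]
opening: 0.0917
```

Emit:
step_arm(moves=[[[0.027,0,0,0],[0.027,0,0,0],[0,0,0,0],[0,0,0,0],[0,0,0,0],[0,0,0,0],[0,0,0,0],[0,0,0,0]]], hand=0)

```text
time: 20.12
tool_pos: [0.5056, 0.0203, 0.0717]
tool_rot: [-3.111, 0.002, 3.071]
contact_force: [0.1, 0.3, -0.2]
opening: 0.0431
```

```bash
python3 - <<'E'
from h import *
c=cam("wrist","w9");c=cam("top");crop(c,240,120,340,250,5,"ct9");o=robot.observe();print(o["tool_pos"],o["tool_rot"],o["opening"])
a=np.radians(-4);ax=np.array([np.cos(a),np.sin(a)]);d=o["tool_pos"][:2]-[.5775,.0143];print(d@ax,d@[-ax[1],ax[0]])
E
```

```text
[0.50526072 0.02033338 0.07169105] [-3.11115746e+00  1.34618429e-03  3.07056166e+00] 0.03506580145324253
-0.07248417724295136 0.0009795271692109699
```

View pics/w9.png

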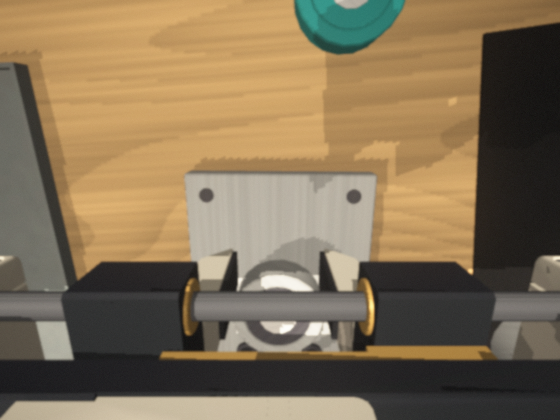

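View pics/ct9.png

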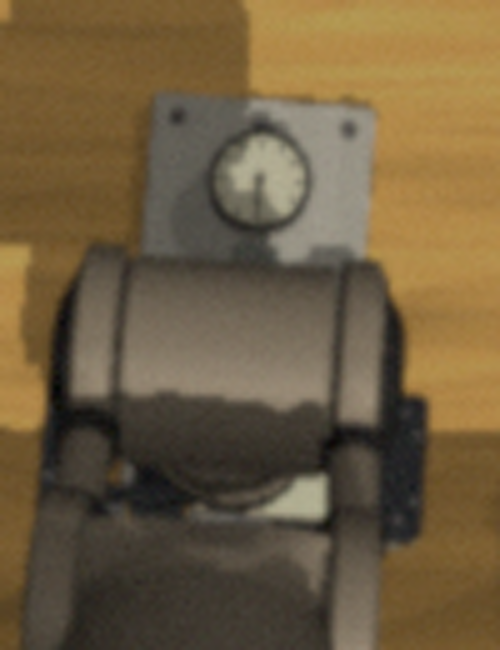

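The roller lies on the plate ahead of the closing fingers, and the pusher is at gauge-local (−72, 1) mm. Descend behind it and push.

Emit:
step_arm(moves=[[[0.004,0,0,0],[0,0,0,0],[0,0,0,0],[0,0,0,0],[0,0,0.025,0],[0,0,0.02,0],[0,0,0,0],[0,0,0,0]]])

```text
time: 20.88
tool_pos: [0.5004, 0.0193, 0.0265]
tool_rot: [-3.111, -0.001, 3.071]
contact_force: [0.2, 0.2, 0.2]
opening: 0.0002
```

Emit:
step_arm(moves=[[[-0.006,0,0,0],[-0.006,0,0,0],[-0.004,0,0,0],[-0.004,0,0,0],[-0.004,0,0,0],[-0.002,0,0,0],[0,0,0,0]]])

```text
time: 21.47
tool_pos: [0.5276, 0.0174, 0.0271]
tool_rot: [-3.111, 0.002, 3.071]
contact_force: [0.9, 0.6, 0.7]
opening: 0.0005
```

```bash
cat > loc.py <<'E'
from h import *
o=robot.observe();print(o["time"],o["tool_pos"],o["tool_rot"],o["opening"],o["contact_force"])
a=np.radians(-4);ax=np.array([np.cos(a),np.sin(a)]);d=o["tool_pos"][:2]-[.5775,.0143];print("local",d@ax,d@[-ax[1],ax[0]])
E
python3 loc.py
```

```text
21.4667 [0.52760816 0.01741073 0.02713382] [-3.11119084e+00  2.46005160e-03  3.07056528e+00] 0.00047303837529950627 [0.93979363 0.57045691 0.7303305 ]
local -0.049987302676359764 -0.0003771228375818806
```

Emit:
step_arm(moves=[[[-0.002,0,0,0],[-0.002,0,0,0],[-0.002,0,0,0],[0,0,0,0]]])

```text
time: 21.8
tool_pos: [0.5334, 0.017, 0.027]
tool_rot: [-3.111, 0.002, 3.071]
contact_force: [-0.7, -0.6, 0.2]
opening: 0.0005
```

Emit:
step_arm(moves=[[[-0.001,0,0,0],[-0.001,0,0,0],[0,0,0,0]]])

```text
time: 22.05
tool_pos: [0.5346, 0.0169, 0.0269]
tool_rot: [-3.111, 0.001, 3.071]
contact_force: [-2.5, 0.5, 1.7]
opening: 0.0002
```

Emit:
step_arm(moves=[[[-0.001,0,0,0],[0,0,0,0]]])

```text
time: 22.22
tool_pos: [0.5356, 0.0169, 0.0269]
tool_rot: [-3.111, 0.001, 3.071]
contact_force: [-3.9, 0.3, 2.2]
opening: 0.0004
```

```bash
python3 loc.py
```

```text
22.2167 [0.5355778  0.01685551 0.02690768] [-3.11115930e+00  7.38511249e-04  3.07065953e+00] 0.0003727851825304729 [-3.85003311  0.26063308  2.23562343]
local -0.04199834027223042 -0.00037506445611469244
```

Emit:
step_arm(moves=[[[-0.001,0,0,0],[0,0,0,0],[0,0,0,0]]])

```text
time: 22.47
tool_pos: [0.537, 0.0167, 0.0269]
tool_rot: [-3.111, 0.002, 3.071]
contact_force: [-2.5, -0.3, 0.6]
opening: 0.0003
```

Emit:
step_arm(moves=[[[-0.001,0,0,0],[0,0,0,0],[0,0,0,0]]])

```text
time: 22.72
tool_pos: [0.538, 0.0167, 0.0269]
tool_rot: [-3.111, 0.002, 3.071]
contact_force: [-3.4, 0.1, 1.1]
opening: 0.0005
```

Emit:
step_arm(moves=[[[-0.001,0,0,0],[0,0,0,0],[0,0,0,0]]])

```text
time: 22.97
tool_pos: [0.5382, 0.0167, 0.0269]
tool_rot: [-3.111, -0.0, 3.071]
contact_force: [-6.0, -0.5, 3.2]
opening: 0.0004
```

```bash
python3 loc.py
```

```text
22.9667 [0.53816188 0.0166925  0.02691131] [-3.11117701e+00 -1.47492508e-04  3.07062387e+00] 0.0003579091586031913 [-5.99407543 -0.45387886  3.24865122]
local -0.03940919034130176 -0.0003574190950664013
```

The tip stalled as the force rose to 6 N, so it looks home. One more nudge, then retract and look.

Emit:
step_arm(moves=[[[-0.0015,0,0,0],[0,0,0,0],[0,0,0,0],[0,0,0,0]]])

```text
time: 23.3
tool_pos: [0.5383, 0.0167, 0.0268]
tool_rot: [-3.111, -0.003, 3.071]
contact_force: [-9.2, 0.3, 7.0]
opening: 0.0003
```

Emit:
step_arm(moves=[[[0.006,0,0,0],[0.02,0,0,0],[0.02,0,-0.03,0],[0.02,0,-0.03,0],[0.02,0,-0.03,0],[0.02,0,0,0],[0,0,0,0],[0,0,0,0]]], hand=1)

```text
time: 23.97
tool_pos: [0.4355, 0.0267, 0.1175]
tool_rot: [-3.111, 0.005, 3.071]
contact_force: [0.2, 0.6, 0.3]
opening: 0.0492
```

```bash
python3 loc.py; python3 - <<'E'
from h import *
c=cam("wrist");crop(c,180,120,380,270,4,"cw10")
np.save("c.npy",dict(R=c["R"],t=c["t"],f=c["f"],cx=c["cx"],cy=c["cy"]),allow_pickle=True)
c=cam("side");crop(c,265,205,365,265,7,"cs10")
E
```

```text
23.9667 [0.43551729 0.02670985 0.11747392] [-3.11112578  0.00491494  3.07069293] 0.04917138007088547 [0.22090993 0.56389949 0.2612383 ]
local -0.1425025139429203 0.002475408802697894
```

View pics/cw10.png

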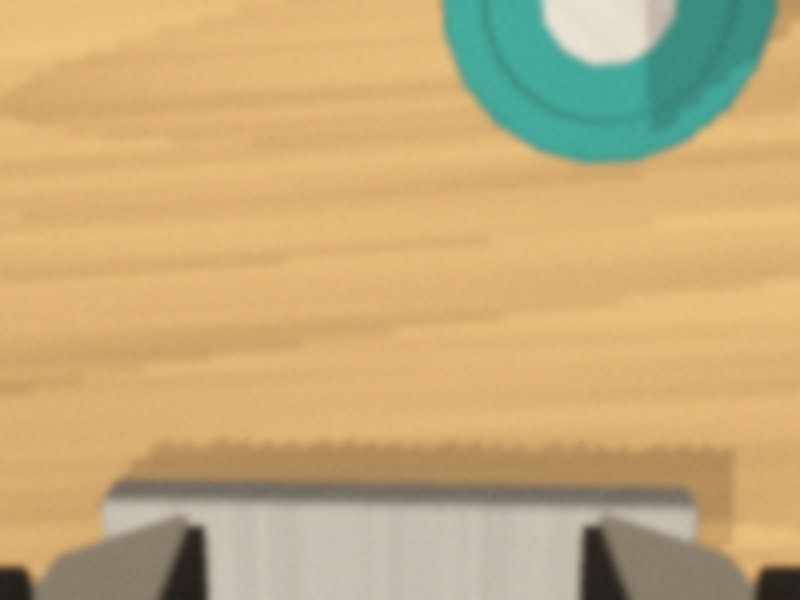

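View pics/cs10.png

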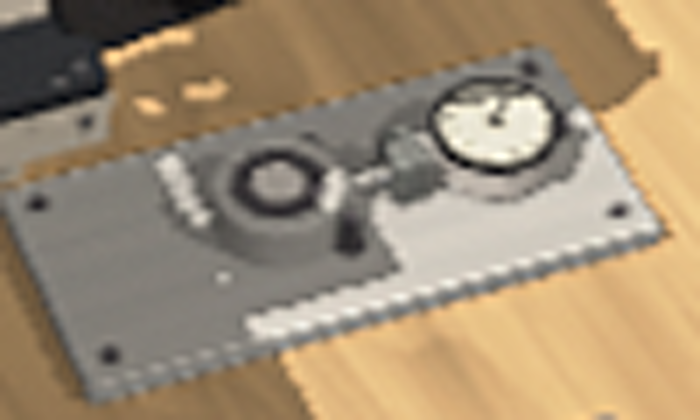

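The side view shows the roller against the near pin at crop (348,235), with the spindle at (370,180) touching it and the needle moved. Checking from the top.

```bash
python3 - <<'E'
from h import *
c=cam("top");crop(c,240,130,340,250,6,"ct11")
a=np.radians(-4);ax=np.array([np.cos(a),np.sin(a)])
for z in (.04,): print((proj(c,[.5775,.0143,z])-[240,130])*6)
E
```

```text
[292.66034872 376.90132503]
```

View pics/ct11.png

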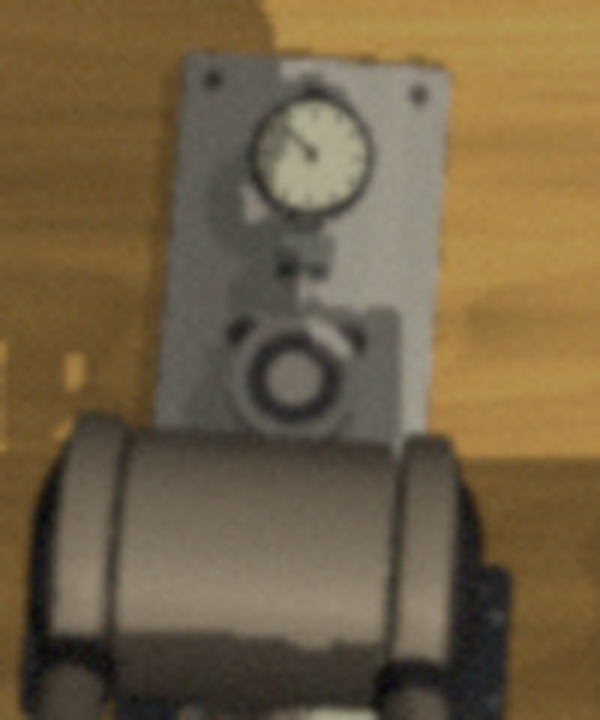

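The roller centre at (293,378) matches the nest prediction (293,377), both pins bear and the needle has moved. Waiting over two seconds.

Emit:
step_arm(moves=[[[0,0,0,0],[0,0,0,0],[0,0,0,0],[0,0,0,0],[0,0,0,0],[0,0,0,0],[0,0,0,0],[0,0,0,0]]])

```text
time: 24.78
tool_pos: [0.4347, 0.0268, 0.1168]
tool_rot: [-3.111, 0.002, 3.071]
contact_force: [-1.1, 0.2, 0.2]
opening: 0.0916
```

Emit:
step_arm(moves=[[[0,0,0,0],[0,0,0,0],[0,0,0,0],[0,0,0,0],[0,0,0,0],[0,0,0,0],[0,0,0,0],[0,0,0,0]]])

```text
time: 25.45
tool_pos: [0.4347, 0.0268, 0.1168]
tool_rot: [-3.111, 0.002, 3.071]
contact_force: [0.4, 0.1, 0.5]
opening: 0.092
```

Emit:
step_arm(moves=[[[0,0,0,0],[0,0,0,0],[0,0,0,0],[0,0,0,0],[0,0,0,0],[0,0,0,0],[0,0,0,0],[0,0,0,0]]])

```text
time: 26.12
tool_pos: [0.4347, 0.0268, 0.1168]
tool_rot: [-3.111, 0.002, 3.071]
contact_force: [0.3, 0.1, 0.6]
opening: 0.0918
```

```bash
python3 mv.py .5785 .018 .115; python3 - <<'E'
from h import *
c=cam("top","t12");crop(c,240,130,340,250,6,"ct12")
E
```

```text
26.1167 [0.4347 0.0268 0.1168] [-3.111e+00  2.000e-03  3.071e+00] -> [-0.1441  0.0015  0.002 ]
```

View pics/t12.png

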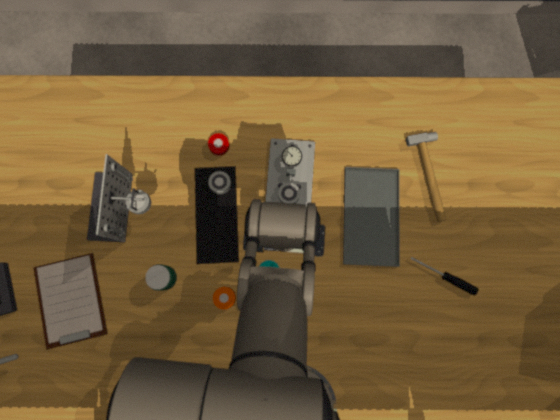

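Still home after 2.7 s untouched. Picking it up.

Emit:
step_arm(moves=[[[-0.036,0,0,0],[-0.036,0,0,0],[-0.036,0.001,0,0],[-0.033,0,0,0],[0,0,0,0],[0,0,0.03,0],[0,0,0,0],[0,0,0,0]]])

```text
time: 26.83
tool_pos: [0.5736, 0.017, 0.0857]
tool_rot: [-3.111, -0.003, 3.071]
contact_force: [-0.9, -0.4, 0.1]
opening: 0.0919
```

```bash
python3 mv.py .5765 .0143 .0225; python3 - <<'E'
from h import *
c=cam("wrist","w13")
E
```

```text
26.8333 [0.5736 0.017  0.0857] [-3.111e+00 -3.000e-03  3.071e+00] -> [-0.0033 -0.0005  0.0632]
```

View pics/w13.png

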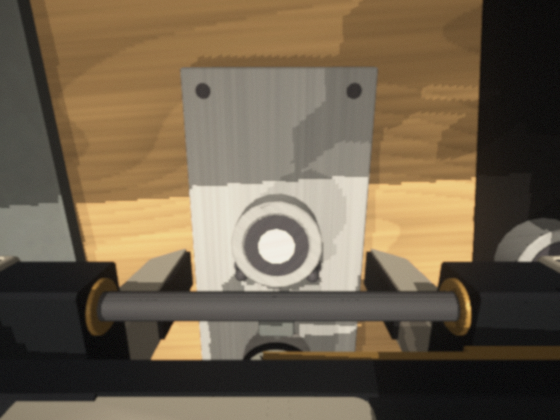

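The roller at (276,245) is centred between the fingers and touches both pins at (241,272) and (314,272). Descend, grip and lift.

Emit:
step_arm(moves=[[[0,0,0.03,0],[-0.001,0,0.025,0],[0,0,0.007,0],[0,0,0,0],[0,0,0,0]]])

```text
time: 27.3
tool_pos: [0.5769, 0.0149, 0.0264]
tool_rot: [-3.111, 0.003, 3.071]
contact_force: [0.9, 0.4, -0.7]
opening: 0.092
```

Emit:
step_arm(moves=[[[0,0,0,0],[0,0,0,0],[0,0,0,0],[0,0,0,0],[0,0,0,0],[0,0,0,0],[0,0,0,0],[0,0,0,0]]], hand=0)

```text
time: 27.97
tool_pos: [0.5763, 0.0142, 0.0255]
tool_rot: [-3.11, 0.002, 3.071]
contact_force: [-3.1, -5.1, 5.9]
opening: 0.061
```

Emit:
step_arm(moves=[[[0,0,-0.005,0],[0.003,0,-0.02,0],[0,0,-0.035,0],[0,0,-0.035,0],[0,0,0,0],[0,0,0,0]]])

```text
time: 28.47
tool_pos: [0.5745, 0.0184, 0.1217]
tool_rot: [-3.112, 0.006, 3.071]
contact_force: [-0.2, -0.3, -3.9]
opening: 0.0612
```

```bash
python3 mv.py .585 -.22 .10
```

```text
28.4667 [0.5745 0.0184 0.1217] [-3.112  0.006  3.071] -> [-0.0272 -0.2363  0.0289]
```

Emit:
step_arm(moves=[[[-0.0025,-0.0295,0,0],[-0.0025,-0.0295,0,0],[-0.0025,-0.0295,0,0],[-0.0025,-0.0295,0,0],[-0.0025,-0.0295,0,0],[-0.0025,-0.0295,0,0],[-0.0025,-0.0295,0,0],[-0.0025,-0.0295,0,0]]])

```text
time: 29.13
tool_pos: [0.5753, -0.2193, 0.1245]
tool_rot: [-3.114, -0.003, 3.071]
contact_force: [0.5, -0.3, -3.2]
opening: 0.0614
```

Emit:
step_arm(moves=[[[0,0,0.03,0],[0,0,0.03,0],[0,0,0,0],[0,0,0,0]]])

```text
time: 29.47
tool_pos: [0.5744, -0.2193, 0.064]
tool_rot: [-3.115, -0.006, 3.07]
contact_force: [-0.6, 0.2, -2.1]
opening: 0.0609
```

```bash
python3 mv.py .575 -.2215 .0165; python3 - <<'E'
from h import *
c=cam("wrist","w14")
E
```

```text
29.4667 [ 0.5744 -0.2193  0.064 ] [-3.115 -0.006  3.07 ] -> [-0.001  -0.0009  0.0476]
```

View pics/w14.png

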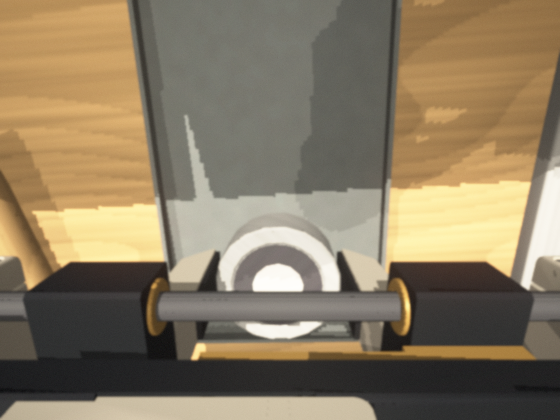

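The roller is centred between the tray walls (163 and 385 at that row). Lowering.

Emit:
step_arm(moves=[[[0,0,0.025,0],[0,0,0.016,0],[0,0,0.005,0],[0,0,0,0],[0,0,0.001,0],[0,0,0,0],[0,0,0,0]]])

```text
time: 30.1
tool_pos: [0.5774, -0.2222, 0.0217]
tool_rot: [-3.11, 0.004, 3.071]
contact_force: [-0.0, 0.0, -3.6]
opening: 0.0611
```

Emit:
step_arm(moves=[[[0,0,0.001,0],[0,0,0,0],[0,0,0,0]]])

```text
time: 30.35
tool_pos: [0.5767, -0.2221, 0.0195]
tool_rot: [-3.111, 0.002, 3.071]
contact_force: [-0.2, 0.5, -3.5]
opening: 0.0612
```

Emit:
step_arm(moves=[[[0,0,0.001,0],[0,0,0,0],[0,0,0,0]]])

```text
time: 30.6
tool_pos: [0.5765, -0.222, 0.0181]
tool_rot: [-3.111, 0.001, 3.071]
contact_force: [-0.4, -1.1, -2.9]
opening: 0.0608
```

Emit:
step_arm(moves=[[[0,0,0.001,0],[0,0,0.001,0],[0,0,0,0],[0,0,0,0]]])

```text
time: 30.93
tool_pos: [0.5765, -0.2221, 0.0161]
tool_rot: [-3.111, 0.001, 3.071]
contact_force: [0.2, 0.0, -3.2]
opening: 0.0608
```

Emit:
step_arm(moves=[[[0,0,0.001,0],[0,0,0,0],[0,0,0,0]]])

```text
time: 31.18
tool_pos: [0.5765, -0.2221, 0.0152]
tool_rot: [-3.111, 0.001, 3.071]
contact_force: [-0.9, 1.7, -3.5]
opening: 0.0613
```

Emit:
step_arm(moves=[[[0,0,0.001,0],[0,0,0,0],[0,0,0,0]]])

```text
time: 31.43
tool_pos: [0.5767, -0.2222, 0.0146]
tool_rot: [-3.111, 0.002, 3.071]
contact_force: [-0.4, 1.5, 0.0]
opening: 0.0612
```

Emit:
step_arm(moves=[[[0,0,0,0],[0,0,0,0],[0,0,0,0],[0,0,0,0],[0,0,0,0],[0,0,0,0],[0,0,0,0]]], hand=0.85)

```text
time: 32.02
tool_pos: [0.5766, -0.2222, 0.0142]
tool_rot: [-3.111, 0.002, 3.071]
contact_force: [0.6, 0.2, -0.6]
opening: 0.0781
```

Emit:
step_arm(moves=[[[0,0,-0.02,0],[0,0,-0.03,0],[0,0,-0.035,0],[0,0,-0.035,0],[0,0,-0.02,0],[0.03,0.02,0,0],[0.03,0.02,0,0],[0,0,0,0]]])

```text
time: 32.68
tool_pos: [0.5131, -0.1691, 0.1514]
tool_rot: [-3.115, -0.007, 3.072]
contact_force: [0.3, -0.6, -0.7]
opening: 0.078
```

```bash
python3 mv.py .612 .2135 .15; python3 - <<'E'
from h import *
c=cam("top","t15");
c=cam("wrist","w15");
c=cam("side","s15")
E
```

```text
32.6833 [ 0.5131 -0.1691  0.1514] [-3.115 -0.007  3.072] -> [-0.072   0.3885 -0.0093]
```

View pics/t15.png

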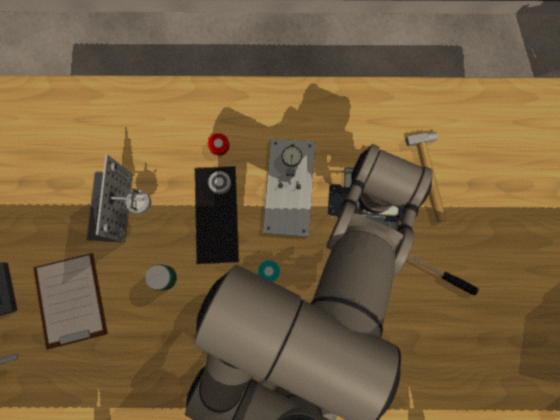

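View pics/s15.png

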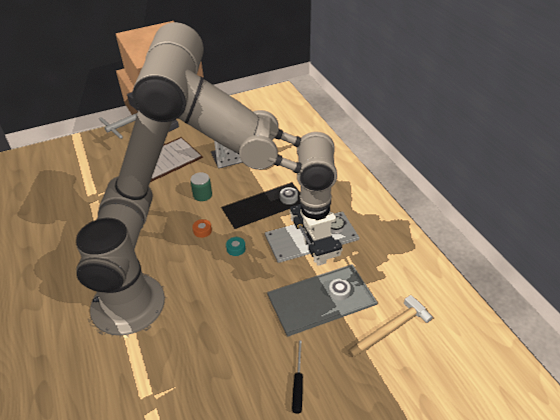

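Roller 1 lies flat in the tray (side view (341,288)), and roller 3 is still at (219,182) in the top view. Going to it.

Emit:
step_arm(moves=[[[-0.006,0.0324,0,0],[-0.006,0.0324,0,0],[-0.006,0.0324,0,0],[-0.006,0.0324,0,0],[-0.006,0.0324,0,0],[-0.006,0.0324,0,0],[-0.006,0.0324,0,0],[-0.006,0.0324,0,0]]], hand=1)

```text
time: 33.5
tool_pos: [0.5878, 0.0826, 0.145]
tool_rot: [-3.111, 0.003, 3.07]
contact_force: [1.1, -0.3, -0.1]
opening: 0.0917
```

Emit:
step_arm(moves=[[[-0.006,0.0324,0,0],[-0.006,0.0324,0,0],[-0.006,0.0324,0,0],[-0.004,0.0324,0,0],[0,0,0,0],[0,0,0,0]]])

```text
time: 34.0
tool_pos: [0.6181, 0.2105, 0.1404]
tool_rot: [-3.111, 0.002, 3.073]
contact_force: [0.6, -0.6, -0.7]
opening: 0.0919
```

```bash
python3 mv.py .612 .2135 .012; python3 - <<'E'
from h import *
c=cam("wrist","w16");print(proj(c,[.612,.213,.029]))
E
```

```text
34.0 [0.6181 0.2105 0.1404] [-3.111e+00  2.000e-03  3.073e+00] -> [0.0066 0.0064 0.1282]
[284.02798314 203.78587392]
```

View pics/w16.png

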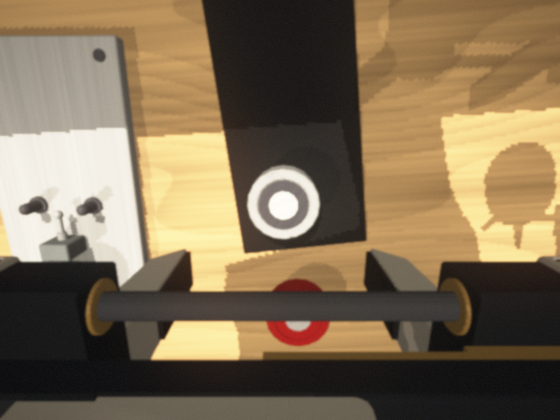

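Roller 3 is at (284,203), as predicted. The red one at (298,315) is the look-alike and clear of the fingers. Descend and grip.

Emit:
step_arm(moves=[[[0.0066,0.0064,0.03,0],[0,0,0.035,0],[0,0,0.03,0],[0,0,0.023,0],[0,0,0.01,0],[0,0,0,0],[0,0,0,0]]])

```text
time: 34.63
tool_pos: [0.6117, 0.211, 0.0137]
tool_rot: [-3.111, 0.002, 3.069]
contact_force: [0.9, -0.7, 0.6]
opening: 0.0917
```

Emit:
step_arm(moves=[[[0,0,0,0],[0,0,0,0],[0,0,0,0],[0,0,0,0],[0,0,0,0],[0,0,0,0],[0,0,0,0],[0,0,0,0]]], hand=0)

```text
time: 35.3
tool_pos: [0.6111, 0.212, 0.0137]
tool_rot: [-3.111, 0.002, 3.071]
contact_force: [-0.7, 0.3, 5.5]
opening: 0.0611
```

Emit:
step_arm(moves=[[[0,0,-0.01,0],[0,0,-0.03,0],[0,0,-0.035,0],[0,0,-0.035,0],[0,0,0,0],[0,0,0,0]]])

```text
time: 35.8
tool_pos: [0.6119, 0.2156, 0.1254]
tool_rot: [-3.113, 0.006, 3.071]
contact_force: [-0.3, -0.5, -3.0]
opening: 0.0615
```

```bash
python3 mv.py .556 .0175 .08
```

```text
35.8 [0.6119 0.2156 0.1254] [-3.113  0.006  3.071] -> [ 0.042  -0.2002  0.051 ]
```

Emit:
step_arm(moves=[[[0.006,-0.0286,0,0],[0.006,-0.0286,0,0],[0.006,-0.0286,0,0],[0.006,-0.0286,0,0],[0.006,-0.0286,0,0],[0.006,-0.0286,0,0],[0.006,-0.0286,0.02,0],[0,0,0.03,0]]])

```text
time: 36.47
tool_pos: [0.5543, 0.0127, 0.0795]
tool_rot: [-3.109, 0.004, 3.068]
contact_force: [1.5, 0.5, -2.9]
opening: 0.0613
```

Emit:
step_arm(moves=[[[0,0,0.015,0],[0,0,0,0],[0,0,0,0]]])

```text
time: 36.72
tool_pos: [0.5533, 0.0166, 0.0623]
tool_rot: [-3.111, -0.003, 3.07]
contact_force: [-0.4, -0.5, -2.6]
opening: 0.0611
```

```bash
python3 mv.py .557 .015 .0265; python3 - <<'E'
from h import *
c=cam("wrist","w17")
E
```

```text
36.7167 [0.5533 0.0166 0.0623] [-3.111e+00 -3.000e-03  3.070e+00] -> [-0.0039 -0.0003  0.0358]
```

View pics/w17.png

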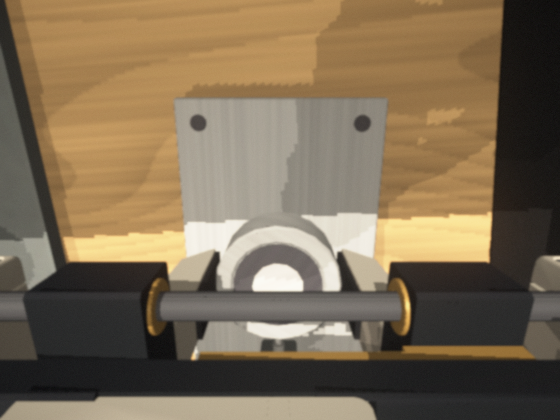

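Centred over the plate. Lowering gently.

Emit:
step_arm(moves=[[[-0.002,0,0.02,0],[0,0,0.011,0],[0,0,0.003,0],[0,0,0.001,0],[0,0,0,0],[0,0,0,0]]])

```text
time: 37.27
tool_pos: [0.5572, 0.0155, 0.0298]
tool_rot: [-3.111, 0.003, 3.071]
contact_force: [-0.1, 0.1, -3.0]
opening: 0.0611
```

Emit:
step_arm(moves=[[[0,0,0.001,0],[0,0,0,0],[0,0,0,0]]])

```text
time: 37.52
tool_pos: [0.5569, 0.0154, 0.0284]
tool_rot: [-3.111, 0.002, 3.071]
contact_force: [-0.3, -0.3, -2.6]
opening: 0.0612
```

Emit:
step_arm(moves=[[[0,0,0.001,0],[0,0,0,0],[0,0,0,0]]])

```text
time: 37.77
tool_pos: [0.5567, 0.0154, 0.027]
tool_rot: [-3.111, 0.001, 3.071]
contact_force: [-0.4, 0.1, -2.2]
opening: 0.0615
```

Emit:
step_arm(moves=[[[0,0,0.001,0],[0,0,0,0],[0,0,0,0]]])

```text
time: 38.02
tool_pos: [0.5566, 0.0153, 0.0259]
tool_rot: [-3.111, 0.001, 3.071]
contact_force: [0.4, 0.5, -1.7]
opening: 0.0612
```

Emit:
step_arm(moves=[[[0,0,0.001,0],[0,0,0,0],[0,0,0,0]]])

```text
time: 38.27
tool_pos: [0.5566, 0.0153, 0.0249]
tool_rot: [-3.111, 0.001, 3.071]
contact_force: [-0.2, 1.4, -2.7]
opening: 0.0614
```

Emit:
step_arm(moves=[[[0,0,0.0005,0],[0,0,0,0],[0,0,0,0]]])

```text
time: 38.52
tool_pos: [0.5568, 0.0153, 0.0247]
tool_rot: [-3.111, 0.002, 3.071]
contact_force: [-0.8, 0.5, -0.3]
opening: 0.0611
```

Touching. Release, rise, shut and go behind.

Emit:
step_arm(moves=[[[0,0,0,0],[0,0,0,0],[0,0,0,0],[0,0,0,0],[0,0,0,0],[0,0,0,0],[0,0,-0.025,0],[0,0,-0.025,0]]], hand=1)

```text
time: 39.18
tool_pos: [0.5555, 0.0169, 0.0737]
tool_rot: [-3.111, -0.002, 3.07]
contact_force: [0.2, 0.1, -0.7]
opening: 0.0918
```

Emit:
step_arm(moves=[[[0.028,0,0,0],[0.028,0,0,0],[0,0,0,0],[0,0,0,0],[0,0,0,0],[0,0,0,0],[0,0,0,0],[0,0,0,0]]], hand=0)

```text
time: 39.85
tool_pos: [0.5015, 0.0207, 0.0742]
tool_rot: [-3.111, 0.002, 3.071]
contact_force: [0.2, -0.1, -0.3]
opening: 0.0431
```

```bash
python3 loc.py; python3 - <<'E'
from h import *
c=cam("wrist","w18")
E
```

```text
39.85 [0.50149215 0.0206635  0.07422039] [-3.11117367e+00  1.67891414e-03  3.07051409e+00] 0.04311641010679143 [ 0.23668593 -0.14415397 -0.26924745]
local -0.07626659768281342 0.0010459611906587414
```

View pics/w18.png

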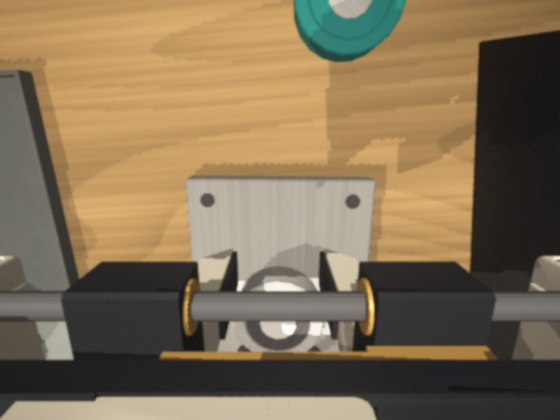

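Same setup as for roller 1. Descend and push.

Emit:
step_arm(moves=[[[0,0,0,0],[0,0,0,0],[0,0,0,0],[0,0,0,0],[0,0,0.025,0],[0,0,0.022,0],[0,0,0,0],[0,0,0,0]]])

```text
time: 40.57
tool_pos: [0.5001, 0.0194, 0.0269]
tool_rot: [-3.111, -0.001, 3.071]
contact_force: [-0.0, -0.2, 0.3]
opening: 0.0004
```

Emit:
step_arm(moves=[[[-0.006,0,0,0],[-0.006,0,0,0],[-0.004,0,0,0],[-0.004,0,0,0],[-0.004,0,0,0],[-0.004,0,0,0],[-0.003,0,0,0],[0,0,0,0]]])

```text
time: 41.23
tool_pos: [0.5326, 0.0171, 0.0276]
tool_rot: [-3.111, 0.003, 3.071]
contact_force: [0.6, -0.5, 0.7]
opening: 0.0
```

Emit:
step_arm(moves=[[[-0.002,0,0,0],[-0.001,0,0,0],[0,0,0,0],[0,0,0,0]]])

```text
time: 41.57
tool_pos: [0.5345, 0.0169, 0.0274]
tool_rot: [-3.111, 0.001, 3.071]
contact_force: [-2.4, 0.5, 1.2]
opening: 0.0009
```

```bash
python3 loc.py
```

```text
41.5667 [0.53452972 0.01693773 0.0273867 ] [-3.11119169e+00  9.95882372e-04  3.07056287e+00] 0.0009015974372830728 [-2.4077192   0.45781869  1.23187072]
local -0.04304960709991353 -0.0003661549956972382
```

Emit:
step_arm(moves=[[[-0.001,0,0,0],[-0.001,0,0,0],[0,0,0,0]]])

```text
time: 41.82
tool_pos: [0.5365, 0.0168, 0.0274]
tool_rot: [-3.111, 0.001, 3.071]
contact_force: [-2.8, 0.2, 1.6]
opening: 0.0007
```

Emit:
step_arm(moves=[[[-0.001,0,0,0],[-0.001,0,0,0],[0,0,0,0]]])

```text
time: 42.07
tool_pos: [0.5382, 0.0167, 0.0274]
tool_rot: [-3.111, -0.0, 3.071]
contact_force: [-5.5, 0.2, 3.0]
opening: 0.0005
```

Emit:
step_arm(moves=[[[-0.001,0,0,0],[0,0,0,0],[0,0,0,0]]])

```text
time: 42.32
tool_pos: [0.5382, 0.0167, 0.0273]
tool_rot: [-3.111, -0.002, 3.071]
contact_force: [-8.4, -0.5, 5.3]
opening: 0.0004
```

Emit:
step_arm(moves=[[[-0.001,0,0,0],[0,0,0,0],[0,0,0,0]]])

```text
time: 42.57
tool_pos: [0.5383, 0.0167, 0.0273]
tool_rot: [-3.111, -0.004, 3.071]
contact_force: [-11.8, 0.1, 8.4]
opening: 0.0002
```

It stalled at the same point (x = 0.538) as roller 1. Retract and wait.

Emit:
step_arm(moves=[[[0.006,0,0,0],[0.02,0,0,0],[0.02,0,-0.03,0],[0.02,0,-0.03,0],[0.02,0,-0.03,0],[0.02,0,0,0],[0,0,0,0],[0,0,0,0]]], hand=1)

```text
time: 43.23
tool_pos: [0.436, 0.0267, 0.118]
tool_rot: [-3.111, 0.005, 3.071]
contact_force: [-0.5, 0.2, -0.3]
opening: 0.0491
```

Emit:
step_arm(moves=[[[0,0,0,0],[0,0,0,0],[0,0,0,0],[0,0,0,0],[0,0,0,0],[0,0,0,0],[0,0,0,0],[0,0,0,0]]])

```text
time: 43.9
tool_pos: [0.4351, 0.0267, 0.1172]
tool_rot: [-3.111, 0.001, 3.071]
contact_force: [-0.4, 0.2, 0.2]
opening: 0.0917
```

Emit:
step_arm(moves=[[[0,0,0,0],[0,0,0,0],[0,0,0,0],[0,0,0,0],[0,0,0,0],[0,0,0,0],[0,0,0,0],[0,0,0,0]]])

```text
time: 44.57
tool_pos: [0.4351, 0.0268, 0.1173]
tool_rot: [-3.111, 0.001, 3.071]
contact_force: [-0.1, 0.2, -0.6]
opening: 0.0919
```

Emit:
step_arm(moves=[[[0,0,0,0],[0,0,0,0],[0,0,0,0],[0,0,0,0],[0,0,0,0],[0,0,0,0],[0,0,0,0],[0,0,0,0]]])

```text
time: 45.23
tool_pos: [0.4351, 0.0268, 0.1173]
tool_rot: [-3.111, 0.001, 3.071]
contact_force: [0.3, 0.2, 1.1]
opening: 0.0918
```

```bash
python3 mv.py .5785 .0175 .115; python3 - <<'E'
from h import *
c=cam("top","t20");crop(c,240,130,340,250,6,"ct20")
E
```

```text
45.2333 [0.4351 0.0268 0.1173] [-3.111e+00  1.000e-03  3.071e+00] -> [-0.1437  0.001   0.0025]
```

View pics/ct20.png

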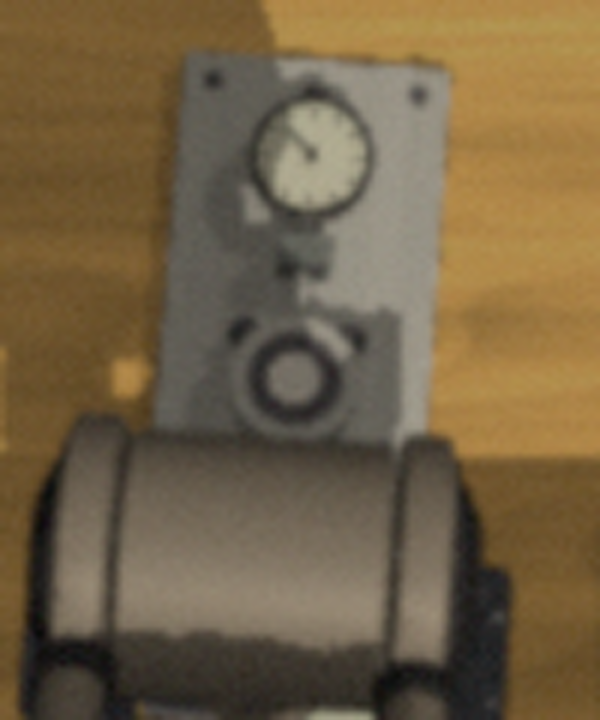

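View pics/t20.png

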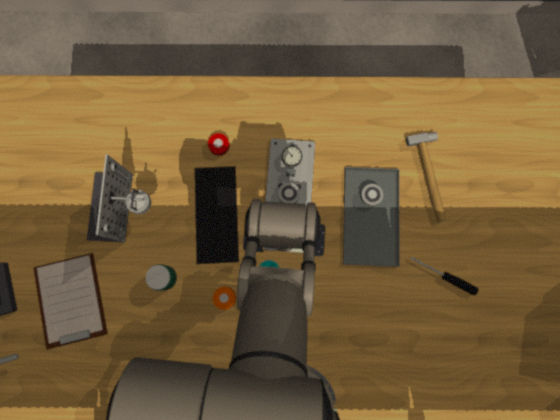

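It is home with the same needle reading, 2.6 s untouched. The mat is empty, and roller 1 is in the tray at (372,194). Picking up.

Emit:
step_arm(moves=[[[-0.036,0,0,0],[-0.036,0,0,0],[-0.036,0.0005,0,0],[-0.034,0,0,0],[0,0,0,0],[0,0,0.03,0],[0,0,0,0],[0,0,0,0]]])

```text
time: 45.95
tool_pos: [0.575, 0.0164, 0.0862]
tool_rot: [-3.111, -0.003, 3.07]
contact_force: [0.7, 0.1, 1.3]
opening: 0.0919
```

Emit:
step_arm(moves=[[[0,0,0.03,0],[0,0,0.025,0],[0,0,0.007,0],[0,0,0,0],[0,0,0,0]]])

```text
time: 46.37
tool_pos: [0.5772, 0.0144, 0.0269]
tool_rot: [-3.111, 0.003, 3.071]
contact_force: [0.8, 0.4, 0.8]
opening: 0.0916
```

Emit:
step_arm(moves=[[[0,0,0,0],[0,0,0,0],[0,0,0,0],[0,0,0,0],[0,0,0,0],[0,0,0,0],[0,0,0,0],[0,0,0,0]]], hand=0)

```text
time: 47.03
tool_pos: [0.5768, 0.0141, 0.026]
tool_rot: [-3.111, 0.002, 3.071]
contact_force: [-1.9, -1.8, 5.5]
opening: 0.0616
```

Emit:
step_arm(moves=[[[0,0,-0.005,0],[0.003,0,-0.02,0],[0,0,-0.035,0],[0,0,-0.035,0],[0,0,0,0],[0,0,0,0]]])

```text
time: 47.53
tool_pos: [0.5749, 0.0177, 0.1223]
tool_rot: [-3.112, 0.006, 3.071]
contact_force: [-0.5, 0.4, -3.3]
opening: 0.0615
```

```bash
python3 mv.py .465 -.2165 .122
```

```text
47.5333 [0.5749 0.0177 0.1223] [-3.112  0.006  3.071] -> [ 0.093  -0.2413  0.007 ]
```

Emit:
step_arm(moves=[[[0.0116,-0.0302,0,0],[0.0116,-0.0302,0,0],[0.0116,-0.0302,0,0],[0.0116,-0.0302,0,0],[0.0116,-0.0302,0,0],[0.0116,-0.0302,0,0],[0.0116,-0.0302,0,0],[0.0116,-0.0302,0,0]]])

```text
time: 48.2
tool_pos: [0.4622, -0.2173, 0.1259]
tool_rot: [-3.113, -0.002, 3.071]
contact_force: [0.8, 0.2, -3.2]
opening: 0.0614
```

Emit:
step_arm(moves=[[[0,0,0.03,0],[0,0,0.03,0],[0,0,0,0],[0,0,0,0]]])

```text
time: 48.53
tool_pos: [0.4622, -0.2175, 0.0656]
tool_rot: [-3.115, -0.004, 3.07]
contact_force: [-0.6, 0.6, -2.0]
opening: 0.0609
```

```bash
python3 mv.py .465 -.2175 .017; python3 - <<'E'
from h import *
c=cam("wrist","w21")
E
```

```text
48.5333 [ 0.4622 -0.2175  0.0656] [-3.115 -0.004  3.07 ] -> [-0.003   0.0015  0.0486]
```

View pics/w21.png

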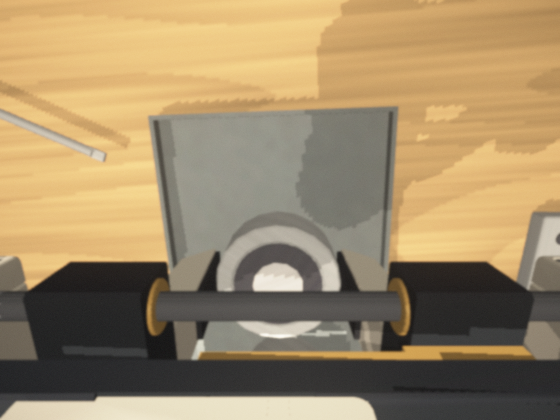

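Centred between the tray walls. Lowering.

Emit:
step_arm(moves=[[[0,0.001,0.025,0],[0,0,0.018,0],[0,0,0.004,0],[0,0,0,0],[0,0,0.001,0],[0,0,0,0],[0,0,0,0]]])

```text
time: 49.17
tool_pos: [0.4649, -0.2195, 0.021]
tool_rot: [-3.11, 0.004, 3.071]
contact_force: [0.1, 0.2, -2.7]
opening: 0.0612
```

Emit:
step_arm(moves=[[[0,0,0.001,0],[0,0,0.001,0],[0,0,0,0],[0,0,0,0]]])

```text
time: 49.5
tool_pos: [0.464, -0.2192, 0.0178]
tool_rot: [-3.111, 0.002, 3.071]
contact_force: [0.5, 0.3, -2.2]
opening: 0.0612
```

Emit:
step_arm(moves=[[[0,0,0.001,0],[0,0,0,0],[0,0,0,0]]])

```text
time: 49.75
tool_pos: [0.464, -0.2192, 0.0166]
tool_rot: [-3.111, 0.001, 3.071]
contact_force: [-0.8, 0.2, -2.6]
opening: 0.0609
```

Emit:
step_arm(moves=[[[0,0,0.001,0],[0,0,0,0],[0,0,0,0]]])

```text
time: 50.0
tool_pos: [0.464, -0.2192, 0.0156]
tool_rot: [-3.111, 0.001, 3.071]
contact_force: [-0.5, -0.0, -3.1]
opening: 0.0612
```

Emit:
step_arm(moves=[[[0,0,0.001,0],[0,0,0,0],[0,0,0,0]]])

```text
time: 50.25
tool_pos: [0.4642, -0.2193, 0.015]
tool_rot: [-3.111, 0.002, 3.071]
contact_force: [-1.1, 1.5, 2.6]
opening: 0.0616
```

Emit:
step_arm(moves=[[[0,0,0,0],[0,0,0,0],[0,0,0,0],[0,0,0,0],[0,0,0,0],[0,0,0,0],[0,0,0,0]]], hand=0.85)

```text
time: 50.83
tool_pos: [0.4641, -0.2193, 0.0147]
tool_rot: [-3.111, 0.001, 3.071]
contact_force: [-0.4, 0.7, 0.0]
opening: 0.0782
```

Emit:
step_arm(moves=[[[0,0,-0.02,0],[0,0,-0.03,0],[0,0,-0.035,0],[0,0,-0.035,0],[0,0,-0.035,0],[0,0,-0.035,0],[0,0,0,0],[0,0,0,0]]])

```text
time: 51.5
tool_pos: [0.4651, -0.214, 0.2067]
tool_rot: [-3.109, 0.006, 3.071]
contact_force: [-0.2, -0.2, 0.1]
opening: 0.0778
```

Emit:
step_arm(moves=[[[0,0.03,0,0],[0,0.03,0,0],[0,0.03,0,0],[0,0.03,0,0],[0,0.03,0,0],[0,0.03,0,0],[0,0,0,0],[0,0,0,0]]])

```text
time: 52.17
tool_pos: [0.4762, -0.0327, 0.1978]
tool_rot: [-3.111, -0.001, 3.074]
contact_force: [1.2, -0.3, -0.6]
opening: 0.0779
```

```bash
python3 loc.py; python3 - <<'E'
from h import *
c=cam("top","t22")
c=cam("side","s22");crop(c,205,105,385,345,3,"cs22")
E
```

```text
52.1667 [ 0.47620796 -0.03268327  0.19776904] [-3.11144428e+00 -1.26103505e-03  3.07368824e+00] 0.07792135019138977 [ 1.16405214 -0.2746179  -0.57452128]
local -0.09776790861003279 -0.05393459804766079
```

View pics/t22.png

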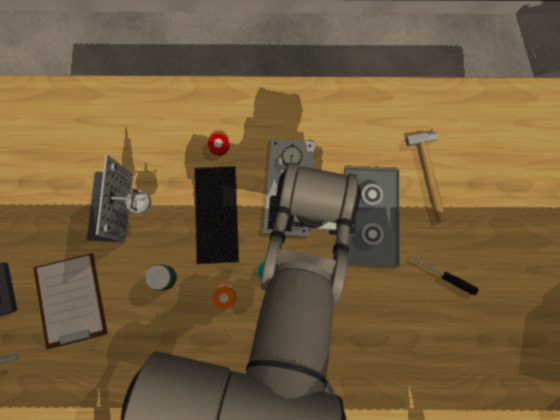

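View pics/cs22.png

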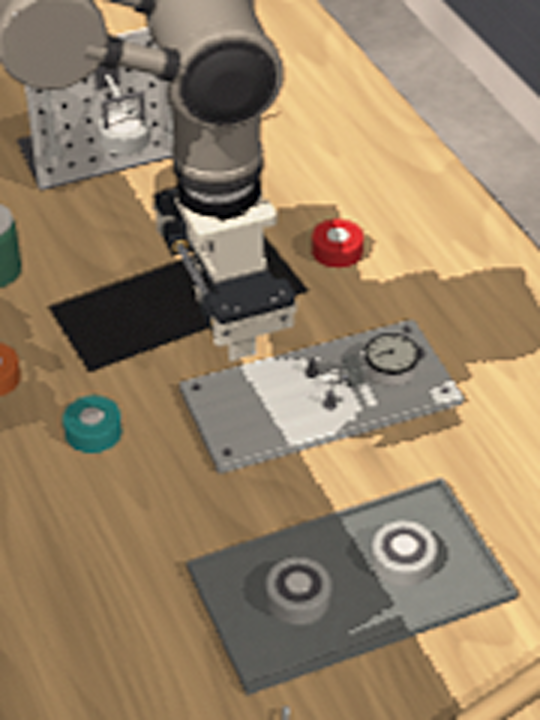

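Both rollers lie flat in the tray (top view (372,194) and (372,234)), the master hangs on the hook, the mat is empty and the bystanders have not moved. Handing in.

```bash
python3 - <<'E'
from h import *
print(robot.hand_in())
E
```

```text
the job is handed in; nothing more can be done
None
```

The job is done and handed in at about 52 s. The master hangs by its handle on the hook. The two rollers present were gauged nearest first and laid flat in the tray; the middle one was absent.

- **At the nest:** both rollers stalled the pusher at the same point (x = 0.538 m), and the needle turned to the same place each time. The first matched the predicted nest position and touched both pins. Each was left untouched for more than 2.5 s.
- **Last pictures:** both rollers are flat in the tray, the mat and the gauge are empty, and the master is on the hook. The tin, hammer, screwdriver and look-alikes appear unmoved, and the gripper was well clear of everything.
- **What disagreed:**
  - A turn near the last joint's limit left the tool tilted by about 1.8° for the rest of the run. I allowed for it in the moves, and the rollers still lie flat.
  - My first pixel picks for the pin tops did not fit the plate pose. They did once I took their dark collars at plate height.
- **Knock:** I saw no roller knocked aside.

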